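# Check an insulator post against the limit mark with sprung callipers

### The job

Check the yellow insulator post in the junction box for bulging: swing the box's door open by its handle until it stands upright or further, then lift the sprung callipers off their rest and squeeze them until the black pointer stands at the red limit mark on their scale. Hold the two legs astride the yellow post with that gap, one leg on each side and the tips a little below its top, touching neither the post nor anything else; do not knock the posts or disturb the other things on the bench. The job finishes while you are holding: keep the callipers still there, squeezed steadily to the mark, and do not let go.

Things in the scene. Friction and masses are not known exactly. Their poses are not given: they have to be found in the camera images.
- enclosure: grey junction box lying fixed on its back, 250 (x) x 240 (y) x 100 mm high, walls 5 mm; origin under its centre. A black door (10 mm thick) closes its open top at z 101 to 111. Inside, relays (to z 67) at y 55 to 100 and a duct piece (to z 42) at x 105; the three posts stand in a row along y, tops 22 mm below the rim.
- door (a joint): door angle: 0 shut, pi/2 upright, stop at 1.92. Hinge along the box's x axis at its +y side; the free edge rises and swings over to +y. A stiff hinge: the door stays where it is left; about 7 N at the handle moves it.
- door_handle (a point): middle of the round steel bar handle near the door's free edge: bar 10 mm thick, 120 mm long along the box's x axis, its centre 35 mm off the door's outer face, 228 mm across the door from the hinge axis; the door's edge is 13 mm beyond it. Round: it can turn between the fingers.
- door_hinge (a point): a point on the hinge axis, at the middle of its length (box frame: x 0, y 120, z 101 mm).
- yellow_post: fixed yellow insulator post, 12 mm diameter (two ribs 13.6 mm, about 30 and 42 mm below the top), upright on a 22 mm square black foot, 66 mm tall with a small 6 mm brass stub on top; origin under its centre. The next post's centre is 46 mm or more away; yellow takes any of the three places of the row.
- yellow_post_top (a point): centre of the yellow post's top face, below the brass stub.
- blue_post: the same post in blue, to be left alone.
- red_post: the same post in red, to be left alone.
- callipers: steel spring callipers like big tweezers, 180 mm long, about 150 g. Origin on the bow's axis at mid-height of the 14 mm high arms; x along the arms to the tips, z up. The left arm (+y) and white scale (x 128 to 140, on top) are this body, the right arm swings. Rubber grip plates: 46 x 16 mm, centred at x 78, 35 mm wide over both, relaxed. Legs (5 mm) turn down at x 150 to 160 to tips 64 mm below.
- grip (a point): middle between the grip plates when relaxed, on the callipers' body (x 78 mm, y 0, mid-height); squeezed from both sides here.
- squeeze (a joint): angle by which the right arm is squeezed towards the left one: 0 relaxed (tips 40 mm apart inside), 0.24 at its stop. The tip gap shrinks by 160 mm per rad, the width over the grip plates by 78 mm per rad. Sprung open: about 5 N at the grip plates starts it, about 12 N holds it at 0.1, 20 N at the stop.
- left_tip (a point): inner face of the left leg's lower end (leg centre 2.5 mm farther out); axes as the callipers' body.
- right_tip (a point): inner face of the right leg's lower end; axes turn with the right arm.
- pointer (a point): end of the black pointer on the right arm, at the front rim of the scale, 138 mm from the bow's axis.
- mark (a point): front end of the red limit mark, a 4 mm wide rider clamped on the white scale; squeezing brings the pointer onto it. It meets the pointer at a squeeze between 0.075 and 0.125 rad (tip gap 28 to 20 mm), different each time.
- rest: fixed rest: two white saddles (tops at z 80 mm, lips to z 90 mm) on steel pillars on a 200 x 90 x 12 mm base plate; origin under the plate's centre, which lies under the callipers' grip plates; callipers along its x. The saddles lie at x -68 and +48 mm, 18 mm long, leaving the grip plates free from both sides and below.
- bin: loose blue parts bin 110 x 80 x 50 mm, to be left alone; origin under its centre.
- driver: loose red and black torque driver, 185 mm long, 28 mm thick, lying along its x; to be left alone.
- plug: loose black connector plug 60 x 40 x 30 mm with a yellow stub; to be left alone.

How it is judged (in metres and radians):
On the way, in this order (a step that is already met when the one before it is completed fails the run):
1. the door is being swung by its handle, the fingers at the handle (value of joint door between 0.4 and 1.3 rad and distance between the grasp point and door_handle below 0.05 m), for 0.1 s.
2. the door has been swung open, upright or further (value of joint door above 1.45 rad), for 0.2 s.
3. the callipers are lifted clear of their rest in the fingers (height (world z) of grip above 0.11 m and contact force between callipers and the fingers above 2 N and contact force between callipers and rest below 0.2 N), for 0.2 s.
At the end, for the whole second after the job is handed in: Callipers held in the fingers, still, touching nothing else; pointer within 2 mm of the red mark; tips 4 to 30 mm below the yellow post's top, one each side of it, the line between them within 7 mm of its axis; door at least 80 degrees open (distance between pointer and mark below 0.002 m and velocity of joint squeeze between -0.04 and 0.04 rad/s and x of yellow_post_top in the frame of left_tip between -0.007 and 0.007 m and z of yellow_post_top in the frame of left_tip between 0.004 and 0.03 m and x of yellow_post_top in the frame of right_tip between -0.007 and 0.007 m and z of yellow_post_top in the frame of right_tip between 0.004 and 0.03 m and y of yellow_post_top in the frame of left_tip below -0.006 m and y of yellow_post_top in the frame of right_tip above 0.006 m and contact force between callipers and yellow_post below 0.2 N and contact force between callipers and blue_post below 0.2 N and contact force between callipers and red_post below 0.2 N and contact force between callipers and enclosure below 0.2 N and contact force between callipers and rest below 0.2 N and contact force between callipers and the fingers above 2 N and linear speed of callipers below 0.02 m/s and value of joint door above 1.4 rad); the arm keeps its last pose, push and grip.
It fails at once if a post knocked (over 8 N) (contact force between any of yellow_post, blue_post, red_post and anything else above 8 N).
It fails at once if bin disturbed (moved over 30 mm) (distance of bin from where it was at the start of the episode above 0.03 m).
It fails at once if driver disturbed (moved over 30 mm) (distance of driver from where it was at the start of the episode above 0.03 m).
It fails at once if plug disturbed (moved over 30 mm) (distance of plug from where it was at the start of the episode above 0.03 m).
It also fails if it takes over 58 s, if anything falls off the work surface, if the arm or the gripper's body presses on something with over 40 N, if the wrist force passes 120 N, or if a joint passes its speed limit or range.

### The arm

A 6-joint arm with a two-finger parallel gripper is mounted at the origin on the work surface. World frame = base frame: x ahead of the robot, y to its left, z up, the work surface at z = 0. Lengths are in mm, angles in rad, forces in N, time in s.
With the tool pointing down it reaches from about 300 to 850 mm from the base axis. Payload 4.2 kg.
Tool frame: the origin (TCP) lies midway between the tips of the shut fingers; the grasp point (between the pads) lies 19 mm behind it; x points along the fingers, y is the direction in which the jaws open and shut, and the axes are right-handed (so a half turn about x gives the same grasp; the last joint's range is limited). The gripper opens to 91 mm and grips with 3 to 60 N. Pads are 32 mm wide; open, the fingers measure 118 mm over their backs; the gripper's body (76 mm by 178 mm) begins 60 mm behind the grasp point.
Start: joints at [1.123, 0.32, 1.565, -0, 1.257, -0.02], TCP at [238.555, 523.199, 191.976] pointing down, gripper open.
Joint ranges: [-3.11, 3.11], [-0.84, 2.01], [0.21, 2.61], [-1.34, 4.49], [0.05, 2.63], [-2.56, 2.56]. Speed limits (rad/s): [2.57, 2.57, 3.14, 3.14, 3.14, 3.14].

### API

Orientations are given as a unit quaternion [w, x, y, z].
In Python, from cell import manip gives the robot as it stands.
- The arm moves only by the tool move_arm, never from a script. Its argument "series" is a list of rows, each a list of 3 entries, a list of its own where there are three numbers: the shift along the tool's x, y, z in m, then the turn about the tool's x in rad, then the finger opening in m, from 0 to 0.0912. In form: [[[dx, dy, dz], spin, gripper], ...]. A call has 1 to 8 rows; each row shifts and turns the pose as measured when the row begins, along the tool's axes as they then stand; what a row does not reach is not made up. A row lasts 1/8 s, in which the tool goes at most 62.5 mm and 10.7 degrees, less where a joint would pass 70% of its speed; a pose out of reach is approached as far as the arm can. A call with a gripper value outside its range is refused whole. The fingers move at their own pace and stop on an object; "squeeze" is the grip in N (left out, the last holds). Time passes only in rows, so rows that do not move let the fingers close. It gives the time, the measured TCP pose, the force and the opening at its end, in the units of the state.
- manip.read_state(): the state, without advancing time (a new reading comes with each control period).
- manip.grab_frame(name): name is "side" or "top"; returns a dict with "image" (480x640x3 uint8, blue, green, red), "K" (3x3 intrinsics, pixels), "xyz" and "rotation" of the camera in the world. Camera axes: x right, y down, z forward; pixel columns grow to the right and rows downward; lengths in mm; the calibration is good to about 2 mm. A picture is of the moment at which its call begins. There is no depth.
- manip.close_job(): hands the job in, once; it reports no verdict.
The state is a dict: "time_s": time; "q": joint angles; "joint_vel": joint speeds; "joint_torque": joint torques, N m; "ee_pos": TCP position; "ee_rot": TCP orientation; "force": force on the tool from outside, world axes, zero at the start; "torque": the same for the moment, N m; "grip_width": finger opening in mm.
Only numpy, scipy, OpenCV 4.12 (cv2) and the standard library are available. Lean on these libraries where they do the work, as an engineer would, in place of code of your own. Each camera call takes 0.05 s, during which the arm holds its last target.

## Working session

There is one attempt and no reset: what is moved stays moved. The work goes in short steps, Python scripts to look and compute and a tool call to move; the robot and the scene stay as the last step left them, time stands still between calls to the robot, and variables do not carry over. Pictures are saved under pics/ and viewed, and the job is handed in when it is done.

Besides the shell and the picture viewer there is one more tool, called after "Request:" by a JSON object that holds its "op" and its "data". move_arm: Moves the arm, as the interface text tells. Its arguments: {"type":"object","properties":{"series":{"type":"array","items":{"type":"array"}},"squeeze":{"type":"number"}},"required":["series"]}

```bash
ls; mkdir -p pics; python3 - <<'E'
from cell import manip
import cv2,json
s=manip.read_state();print(s)
for n in("side","top"):
    f=manip.grab_frame(n);cv2.imwrite(f"pics/{n}0.png",f["image"]);print(n,f["K"],f["xyz"],f["rotation"])
E
```

```text
pics
{'time_s': 0.0, 'q': array([ 1.12297272e+00,  3.20342991e-01,  1.56567536e+00,  1.17814049e-05,
        1.25739357e+00, -2.00177280e-02]), 'joint_vel': array([ 8.29236066e-04, -9.67051114e-04, -1.01705883e-03,  7.57341257e-05,
        1.14289177e-03, -6.75689599e-04]), 'joint_torque': array([ 2.55038203e-04, -4.12472391e+01, -2.31976390e+01,  7.28575420e-02,
        4.57250699e-02, -1.21159251e-04]), 'ee_pos': array([238.32372065, 522.6894197 , 191.09239983]), 'ee_rot': array([ 0.69083822,  0.14947787,  0.69114411, -0.15072741]), 'force': array([-0.23070411,  0.37571774, -0.12154317]), 'torque': array([-0.00870716, -0.05853432,  0.04521341]), 'grip_width': 91.05481689999048}
side [[491.41180028   0.         317.8370925 ]
 [  0.         491.41180028 246.74420699]
 [  0.           0.           1.        ]] [  49.78091265 -570.22690854  643.81395023] [-0.40706763  0.82160186 -0.35411496  0.18403513]
top [[491.97005624   0.         309.86425894]
 [  0.         491.97005624 247.50044328]
 [  0.           0.           1.        ]] [ 468.51860653  -88.40714623 1129.91122253] [ 0.04950941 -0.70061951  0.71136574 -0.02529612]
```

View pics/side0.png

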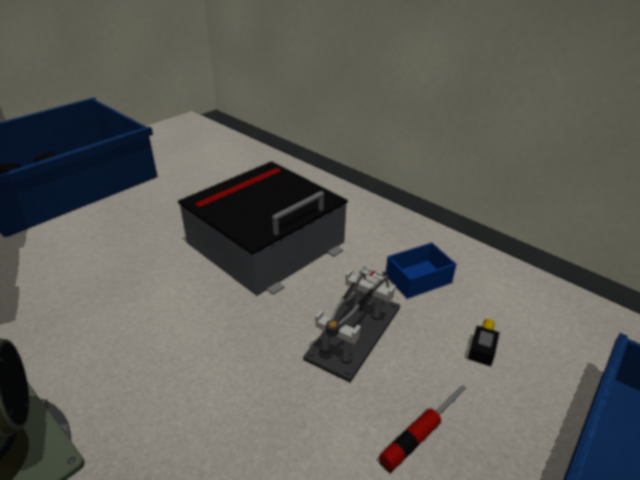

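View pics/top0.png

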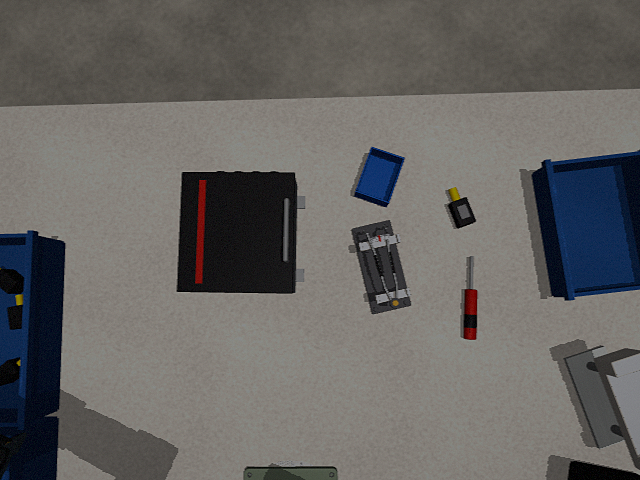

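```bash
cat > h.py <<'E'
import numpy as np,cv2
from scipy.spatial.transform import Rotation as R
from cell import manip
def Rq(q): return R.from_quat([q[1],q[2],q[3],q[0]])
class Cam:
    def __init__(s,n,name=None):
        f=manip.grab_frame(n); s.im=f["image"];s.K=np.array(f["K"]);s.c=np.array(f["xyz"]);s.R=Rq(f["rotation"]).as_matrix()
        if name: cv2.imwrite(f"pics/{name}.png",s.im)
    def ray(s,u,v):
        d=s.R@np.linalg.inv(s.K)@np.array([u,v,1.]);return d/np.linalg.norm(d)
    def plane(s,u,v,z):
        d=s.ray(u,v);return s.c+d*(z-s.c[2])/d[2]
    def proj(s,p):
        q=s.K@s.R.T@(np.asarray(p,float)-s.c);return q[:2]/q[2]
    def crop(s,name,x0,y0,w,h,k):
        cv2.imwrite(f"pics/{name}.png",cv2.resize(s.im[y0:y0+h,x0:x0+w],None,fx=k,fy=k,interpolation=cv2.INTER_CUBIC))
def tri(c1,p1,c2,p2):
    d1,d2=c1.ray(*p1),c2.ray(*p2)
    A=np.stack([d1,-d2],1);t=np.linalg.lstsq(A,c2.c-c1.c,rcond=None)[0]
    a,b=c1.c+d1*t[0],c2.c+d2*t[1];return (a+b)/2,np.linalg.norm(a-b)
E
python3 - <<'E'
from h import *
t=Cam("top");s=Cam("side")
print(t.R)
t.crop("tcal",340,210,80,110,5);s.crop("scal",295,255,120,130,5);t.crop("tbox",165,160,150,145,4);s.crop("sbox",170,150,190,150,4)
E
```

```text
[[-0.01336223 -0.99428865  0.1058845 ]
 [-0.99929823  0.01698481  0.03338493]
 [-0.03499269 -0.1053641  -0.99381785]]
```

View pics/tcal.png

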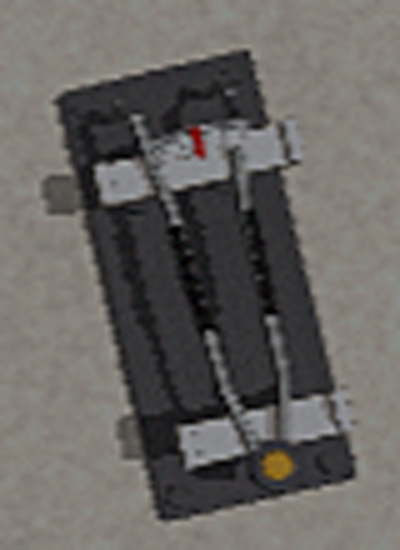

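View pics/scal.png

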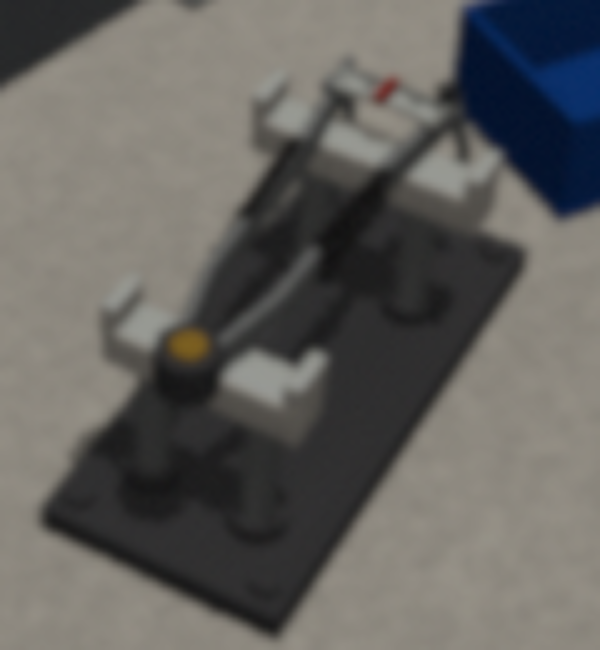

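View pics/tbox.png

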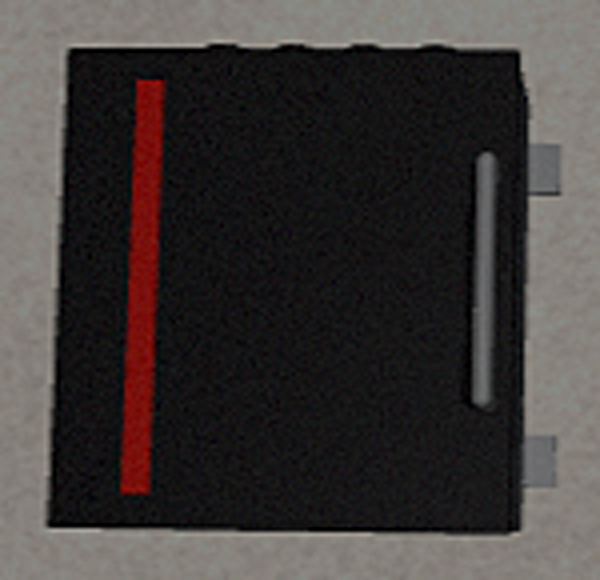

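View pics/sbox.png

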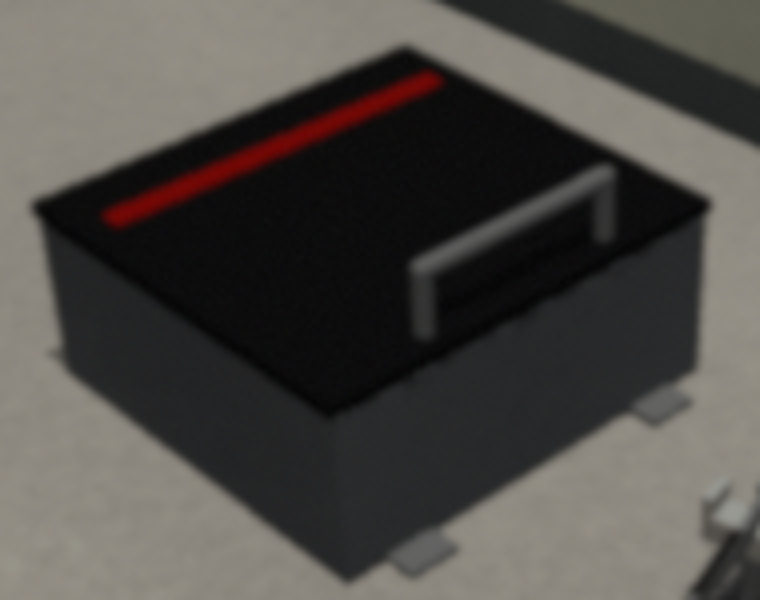

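```bash
python3 - <<'E'
from h import *
np.set_printoptions(precision=1,suppress=True)
t=Cam("top");s=Cam("side")
T=lambda p,z,x0,y0,k:t.plane(x0+p[0]/k,y0+p[1]/k,z)
for p,q in [((486,154),(610,174)),((482,406),(415,265))]:
    pt=(165+p[0]/4,160+p[1]/4);ps=(170+q[0]/4,150+q[1]/4)
    print("handle",t.plane(*pt,146),s.plane(*ps,146),tri(t,pt,s,ps))
c=[T(p,111,165,160,4) for p in [(68,48),(520,52),(520,530),(48,526)]]
print("door",c,np.linalg.norm(np.diff(c+[c[0]],axis=0),axis=1))
print("door side",[s.plane(170+a/4,150+b/4,111) for a,b in [(405,45),(710,205),(330,412),(35,205)]])
r=[T(p,12,340,210,5) for p in [(60,98),(248,52),(355,475),(165,520)]]
print("rest",r,np.mean(r,0),np.linalg.norm(np.diff(r+[r[0]],axis=0),axis=1))
print("rest side",[s.plane(295+a/5,255+b/5,12) for a,b in [(525,250),(275,625),(45,515)]])
print("bow",tri(t,(340+277/5,210+465/5),s,(295+190/5,255+345/5)))
print("mark front/rear",tri(t,(340+194/5,210+128/5),s,(295+394/5,255+82/5)),tri(t,(340+201/5,210+158/5),s,(295+380/5,255+97/5)))
E
```

```text
handle [674.5  -9.1 146. ] [673.3 -11.6 146. ] (array([675.3,  -9.3, 144.1]), np.float64(0.9649153847234887))
handle [545.9  -6.  146. ] [551.1  -2.5 146. ] (array([546.1,  -6.9, 150.3]), np.float64(1.5822155627099497))
door [array([744.1, 217.2, 111. ]), array([736.4, -24.8, 111. ]), array([484.1, -22.2, 111. ]), array([489.6, 224.1, 111. ])] [242.1 252.3 246.3 254.6]
door side [array([741.5, 212.8, 111. ]), array([730.3, -30.3, 111. ]), array([479.7, -22.1, 111. ]), array([489.2, 217. , 111. ])]
rest [array([ 627.2, -147.9,   12. ]), array([ 646.8, -234.1,   12. ]), array([ 454.1, -276. ,   12. ]), array([ 435.1, -190.6,   12. ])] [ 540.8 -212.1   12. ] [ 88.4 197.2  87.5 196.7]
rest side [array([ 645.3, -236. ,   12. ]), array([ 450.6, -278.3,   12. ]), array([ 432.4, -195. ,   12. ])]
bow (array([ 460. , -230.1,   95.8]), np.float64(0.6776735319572106))
mark front/rear (array([ 601.3, -199.5,   98.2]), np.float64(0.5636770884388731)) (array([ 588.7, -202.2,  100.7]), np.float64(1.736834376369632))
```

```bash
cat >> h.py <<'E'
np.set_printoptions(precision=4,suppress=True)
def info():
    s=manip.read_state();M=Rq(s["ee_rot"]).as_matrix()
    print("t",s["time_s"],"p",s["ee_pos"],"w",s["grip_width"],"F",s["force"],"q",s["q"]);print("tool y",M[:,1],"z",M[:,2],"x",M[:,0])
    print("yaw of tool y",np.arctan2(M[1,1],M[0,1]))
    return s,M
def plan(target,yaw=None,n=None):
    """target TCP mm; yaw = wanted heading of tool y (mod pi)"""
    s,M=info();d=np.array(target,float)-s["ee_pos"];dt=M.T@d/1000
    spin=0
    if yaw is not None:
        a=np.arctan2(M[1,1],M[0,1]);e=(yaw-a+np.pi/2)%np.pi-np.pi/2
        spin=-e if M[2,0]<0 else e
    print("dist",np.linalg.norm(d),"tool shift m",dt,"spin",spin)
    return dt,spin
E
python3 - <<'E'
from h import *
plan([610,-8,191],np.pi/2-.026)
E
```

```text
t 0.3 p [238.4369 523.0481 191.6688] w 90.91970487219804 F [ 0.4739 -0.3278 -0.2412] q [ 1.1231  0.3199  1.5649  0.      1.2574 -0.02  ]
tool y [ 0.4149  0.9099 -0.0006] z [ 0.9099 -0.4149 -0.    ] x [-0.0003 -0.0005 -1.    ]
yaw of tool y 1.1430117655723857
dist 648.129315184177 tool shift m [ 0.0008 -0.329   0.5584] spin -0.4017845612225108
```

Request:
{"op": "move_arm", "data": {"series": [[[0, -0.03, 0.05], 0, 0.0912], [[0, -0.03, 0.05], 0, 0.0912], [[0, -0.03, 0.05], 0, 0.0912], [[0, -0.03, 0.05], 0, 0.0912], [[0, -0.03, 0.05], 0, 0.0912], [[0, -0.03, 0.05], 0, 0.0912], [[0, -0.03, 0.05], 0, 0.0912], [[0, -0.03, 0.05], 0, 0.0912]], "squeeze": 30}}

```text
time_s: 1.3
ee_pos: [510.5, 132.1, 191.7]
ee_rot: [0.693, 0.148, 0.691, -0.146]
force: [0.6, -0.2, -0.3]
grip_width: 91.6
```

```bash
python3 - <<'E'
from h import *
plan([610,-8,191],np.pi/2-.026)
E
```

```text
t 1.3 p [510.5156 132.0745 191.6753] w 91.62039186572466 F [ 0.5679 -0.1812 -0.3454] q [ 0.2303  0.2427  1.6749  0.0017  1.2202 -0.9221]
tool y [0.4069 0.9135 0.0036] z [ 0.9135 -0.4069  0.0021] x [ 0.0034  0.0024 -1.    ]
yaw of tool y 1.151766649573975
dist 171.80936578860494 tool shift m [ 0.0007 -0.0875  0.1479] spin -0.39302967722092164
```

Request:
{"op": "move_arm", "data": {"series": [[[0, -0.029, 0.049], 0, 0.05], [[0, -0.029, 0.049], 0, 0.05], [[0, -0.029, 0.049], 0, 0.05], [[0, 0, 0], -0.13, 0.05], [[0, 0, 0], -0.13, 0.05], [[0, 0, 0], -0.13, 0.05]]}}

```text
time_s: 2.05
ee_pos: [614.4, -17.6, 190.3]
ee_rot: [0.708, 0.01, 0.706, -0.008]
force: [-0.1, 0.7, 0.3]
grip_width: 50.0
```

```bash
python3 - <<'E'
from h import *
plan([610,-8,127],np.pi/2-.026)
t=Cam("top","t1");s=Cam("side","s1");s.crop("s1c",170,100,230,172,3.4)
E
```

```text
t 2.05 p [614.3871 -17.5973 190.3233] w 50.02856400405118 F [-0.0765  0.7172  0.2891] q [-0.049   0.3813  1.475   0.003   1.2818 -1.596 ]
tool y [0.0246 0.9997 0.0028] z [ 0.9997 -0.0246  0.0036] x [ 0.0037  0.0027 -1.    ]
yaw of tool y 1.546189171765959
dist 64.19652798714436 tool shift m [ 0.0633  0.0093 -0.0049] spin 0.0013928449710625124
```

View pics/s1c.png

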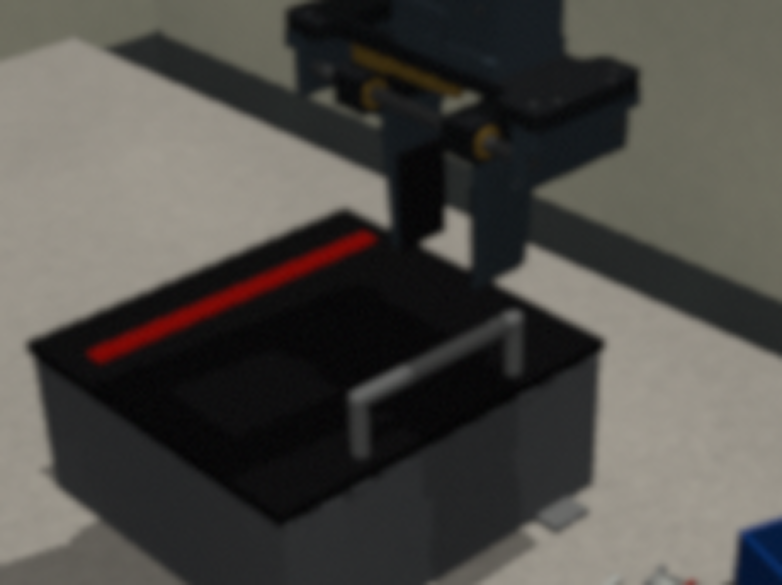

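View pics/t1.png

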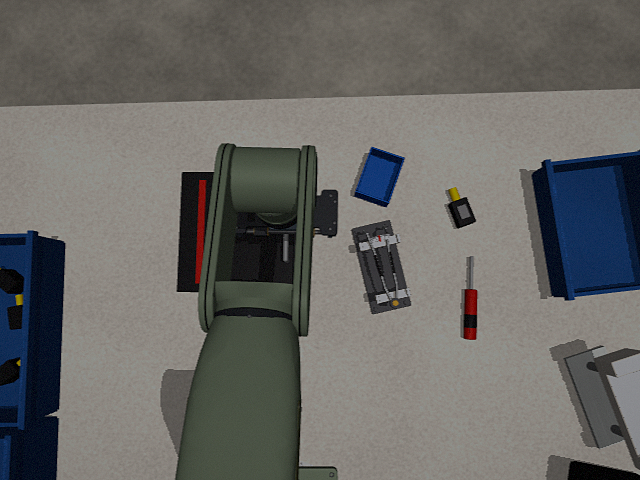

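Request:
{"op": "move_arm", "data": {"series": [[[0.032, 0.009, -0.004], 0, 0.05], [[0.03, 0, 0], 0, 0.05], [[0, 0, 0], 0, 0.05]]}}

```text
time_s: 2.52
ee_pos: [611.3, -7.6, 127.9]
ee_rot: [0.709, 0.014, 0.705, -0.012]
force: [-0.7, 0.6, 0.3]
grip_width: 49.9
```

```bash
python3 - <<'E'
from h import *
plan([610,-8,127],np.pi/2-.026)
s=Cam("side","s2");s.crop("s2c",210,100,160,150,4)
E
```

```text
t 2.525 p [611.2708  -7.5814 127.8686] w 49.85920346213253 F [-0.735   0.6276  0.2658] q [-0.0329  0.4176  1.5804  0.0032  1.1378 -1.5691]
tool y [0.0359 0.9993 0.0029] z [ 0.9993 -0.036   0.0058] x [ 0.0059  0.0027 -1.    ]
yaw of tool y 1.5348452587527748
dist 1.5951491857260263 tool shift m [ 0.0009 -0.0005 -0.0013] spin -0.009951068042121758
```

View pics/s2c.png

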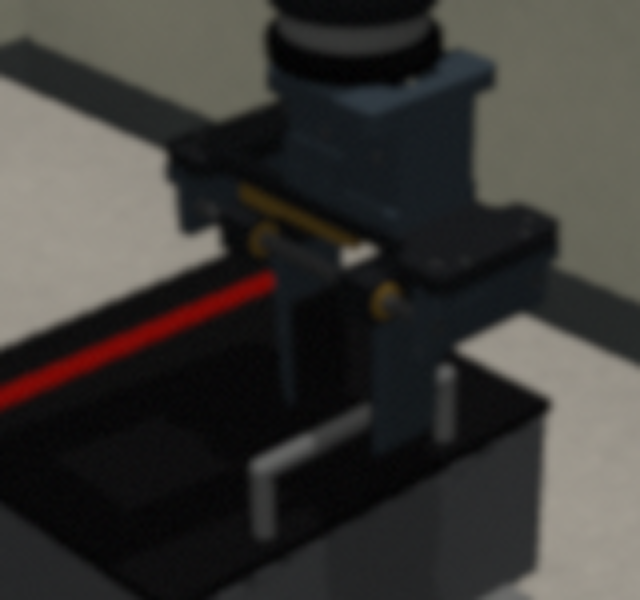

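The fingers straddle the bar, seen at crop (250–450, 370–470). Closing now.

Request:
{"op": "move_arm", "data": {"series": [[[0, 0, 0], 0, 0.005], [[0, 0, 0], 0, 0.005], [[0, 0, 0], 0, 0.005], [[0, 0, 0], 0, 0.005]], "squeeze": 30}}

```text
time_s: 3.08
ee_pos: [614.9, -7.8, 133.7]
ee_rot: [0.713, 0.014, 0.701, -0.012]
force: [0.6, -0.2, -0.3]
grip_width: 12.9
```

```bash
python3 - <<'E'
from h import *
s,M=info()
g=s["ee_pos"]+19*M[:,0]*-1
print("grasp pt",g)
# swing increments: hinge from handle, tool y ~ box y; arc
r0=np.array([-228,45.])
def pos(th):
    c,sn=np.cos(th),np.sin(th); return np.array([r0[0]*c+r0[1]*sn, -r0[0]*sn+r0[1]*c])
dth=.15
ths=np.arange(0,1.81,dth)
for a,b in zip(ths,ths[1:]):
    d=pos(b)-pos(a);print("%.2f->%.2f  tool x %.1f  tool y %.1f"%(a,b,-d[1],d[0]), pos(b)-r0)
E
```

```text
t 3.075 p [614.921   -7.7687 133.6993] w 12.923173262511176 F [ 0.6066 -0.1676 -0.3488] q [-0.0331  0.4129  1.5724  0.0033  1.1399 -1.5678]
tool y [0.0374 0.9993 0.0031] z [ 0.9992 -0.0375  0.0163] x [ 0.0164  0.0025 -0.9999]
yaw of tool y 1.5333406542707335
grasp pt [614.6098  -7.8156 152.6967]
0.00->0.15  tool x -33.6  tool y 9.3 [ 9.2849 33.5666]
0.15->0.30  tool x -31.8  tool y 14.2 [23.4817 65.3687]
0.30->0.45  tool x -29.3  tool y 18.8 [42.2715 94.6923]
0.45->0.60  tool x -26.2  tool y 23.0 [ 65.2324 120.8786]
0.60->0.75  tool x -22.5  tool y 26.6 [ 91.8487 143.3396]
0.75->0.90  tool x -18.2  tool y 29.7 [121.5226 161.571 ]
0.90->1.05  tool x -13.6  tool y 32.1 [153.5878 175.1632]
1.05->1.20  tool x -8.6  tool y 33.7 [187.3242 183.811 ]
1.20->1.35  tool x -3.5  tool y 34.6 [221.974  187.3202]
1.35->1.50  tool x 1.7  tool y 34.8 [256.7592 185.612 ]
1.50->1.65  tool x 6.9  tool y 34.1 [290.8985 178.7248]
1.65->1.80  tool x 11.9  tool y 32.7 [323.6252 166.8132]
```

Request:
{"op": "move_arm", "data": {"series": [[[0, 0, 0], 0, 0.005], [[0, 0, 0], 0, 0.005]]}}

```text
time_s: 3.32
ee_pos: [615.0, -7.8, 134.0]
ee_rot: [0.713, 0.014, 0.701, -0.012]
force: [0.4, -0.8, 0.4]
grip_width: 4.7
```

```bash
python3 - <<'E'
from h import *
s,M=info()
s=Cam("side","s3");s.crop("s3c",210,100,160,150,4)
E
```

```text
t 3.325 p [615.012   -7.7809 133.9524] w 4.6815953450163725 F [ 0.3621 -0.7994  0.4091] q [-0.0331  0.4127  1.5722  0.0033  1.14   -1.5677]
tool y [0.0376 0.9993 0.0031] z [ 0.9992 -0.0376  0.0167] x [ 0.0168  0.0025 -0.9999]
yaw of tool y 1.533236845267557
```

View pics/s3c.png

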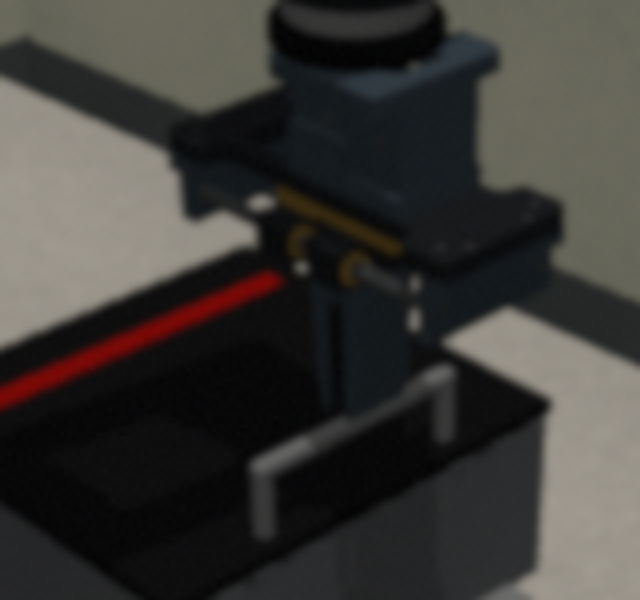

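```bash
python3 - <<'E'
from h import *
s,M=info()
c=Cam("side")
f=lambda p:(c.proj(p)-[210,100])*4
print("tcp",f(s["ee_pos"]), "grasp",f(s["ee_pos"]-19*M[:,0]))
for y in(-3,-8,-13): print(y,f([615,y,146]),f([615,y,151]))
print(f([675,-9.3,146]),f([546,-6.5,146]))
E
```

```text
t 3.375 p [615.0065  -7.8188 133.9471] w 5.053397335482312 F [-0.191  -0.1806  1.0335] q [-0.0331  0.4127  1.5722  0.0032  1.14   -1.5677]
tool y [0.0375 0.9993 0.003 ] z [ 0.9992 -0.0376  0.0167] x [ 0.0168  0.0024 -0.9999]
yaw of tool y 1.5332496982024013
tcp [361.4608 437.5883] grasp [360.7659 404.0147]
-3 [354.0761 412.4605] [353.9762 403.5031]
-8 [361.5387 416.3463] [361.4625 407.3756]
-13 [369.0444 420.2546] [368.9922 411.2705]
[448.7767 371.051 ] [252.8423 472.775 ]
```

```bash
python3 - <<'E'
from h import *
im=cv2.imread("pics/s3.png")[150:235,260:345].astype(float)
im=np.clip((im/255)**.5*255*1.3,0,255).astype(np.uint8)
a=cv2.resize(im,None,fx=4.6,fy=4.6,interpolation=cv2.INTER_CUBIC)
im=cv2.imread("pics/s2.png")[150:235,260:345].astype(float)
im=np.clip((im/255)**.5*255*1.3,0,255).astype(np.uint8)
b=cv2.resize(im,None,fx=4.6,fy=4.6,interpolation=cv2.INTER_CUBIC)
cv2.imwrite("pics/z23.png",np.hstack([b,a]))
E
```

```text
(no output)
```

View pics/z23.png

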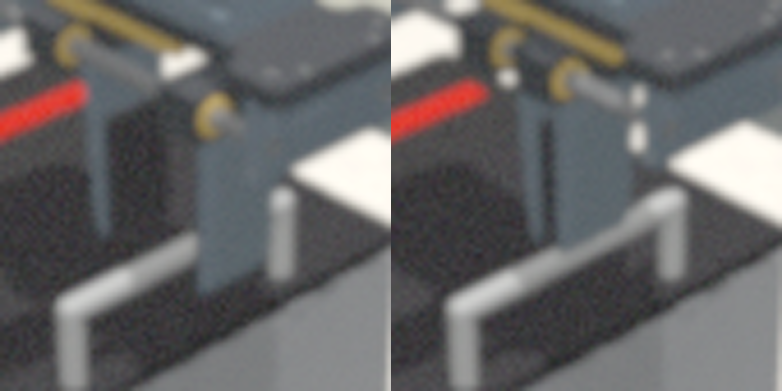

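```bash
python3 - <<'E'
from h import *
c=Cam("side")
for y in (-33,-46):
  for z in(128,138,148): print(y,z,c.proj([595,y,z]),c.proj([627,y,z]))
print("shut",[c.proj([631,-8-2-13,z]) for z in(134,142,151)],[c.proj([599,-23,z]) for z in(134,142,151)])
E
```

```text
-33 128 [302.4626 221.2703] [314.1693 214.5564]
-33 138 [302.4375 216.8122] [314.2199 210.1452]
-33 148 [302.412  212.2951] [314.2712 205.677 ]
-46 128 [307.4574 223.9944] [319.1507 217.1749]
-46 138 [307.4651 219.5199] [319.234  212.7474]
-46 148 [307.4729 214.9858] [319.3183 208.2622]
shut [array([311.8403, 209.1289]), array([311.8686, 205.5923]), array([311.9009, 201.5701])] [array([300.1385, 215.7019]), array([300.1064, 212.127 ]), array([300.0698, 208.0604])]
```

```bash
python3 - <<'E'
from h import *
c=Cam("side")
for y in (-42.6,-56):
  for z in(190,200,210): print(y,z,c.proj([598,y,z]),c.proj([630,y,z]))
im=cv2.imread("pics/s1.png")[100:200,250:370].astype(float)
im=np.clip((im/255)**.5*255*1.3,0,255).astype(np.uint8)
cv2.imwrite("pics/z1.png",cv2.resize(im,None,fx=6,fy=6,interpolation=cv2.INTER_CUBIC))
E
```

```text
-42.6 190 [307.3015 193.959 ] [319.4355 187.5155]
-42.6 200 [307.3084 189.106 ] [319.5238 182.7219]
-42.6 210 [307.3154 184.1859] [319.6133 177.8634]
-56 190 [312.7308 196.6726] [324.8479 190.1196]
-56 200 [312.7754 191.7981] [324.9736 185.3046]
-56 210 [312.8206 186.8555] [325.1011 180.4238]
```

View pics/z1.png

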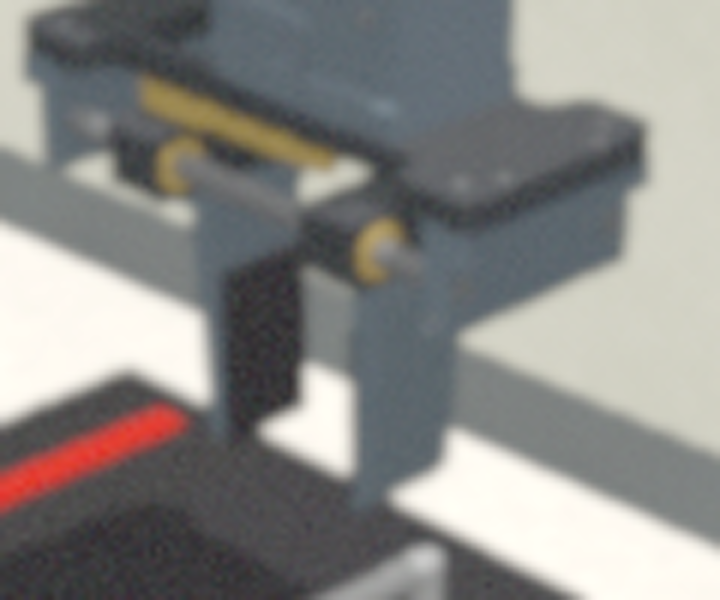

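Request:
{"op": "move_arm", "data": {"series": [[[-0.01, 0, 0], 0, 0.05], [[0, 0, -0.004], 0, 0.05], [[0, 0, 0], 0, 0.05], [[0.018, 0, 0], 0, 0.05], [[0.018, 0, 0], 0, 0.05]]}}

```text
time_s: 4.15
ee_pos: [612.5, -7.6, 109.8]
ee_rot: [0.714, 0.014, 0.699, -0.012]
force: [0.6, 0.2, -0.6]
grip_width: 49.2
```

```bash
python3 - <<'E'
from h import *
info()
c=Cam("side","s4")
im=c.im[150:250,260:380].astype(float)
im=np.clip((im/255)**.5*255*1.3,0,255).astype(np.uint8)
cv2.imwrite("pics/z4.png",cv2.resize(im,None,fx=6,fy=6,interpolation=cv2.INTER_CUBIC))
E
```

```text
t 4.15 p [612.4602  -7.5931 109.7921] w 49.164624360148174 F [ 0.6022  0.1868 -0.5891] q [-0.0329  0.4262  1.6159  0.0034  1.0782 -1.5677]
tool y [0.0375 0.9993 0.0031] z [ 0.9991 -0.0376  0.0213] x [ 0.0214  0.0023 -0.9998]
yaw of tool y 1.5332940035722713
```

View pics/z4.png

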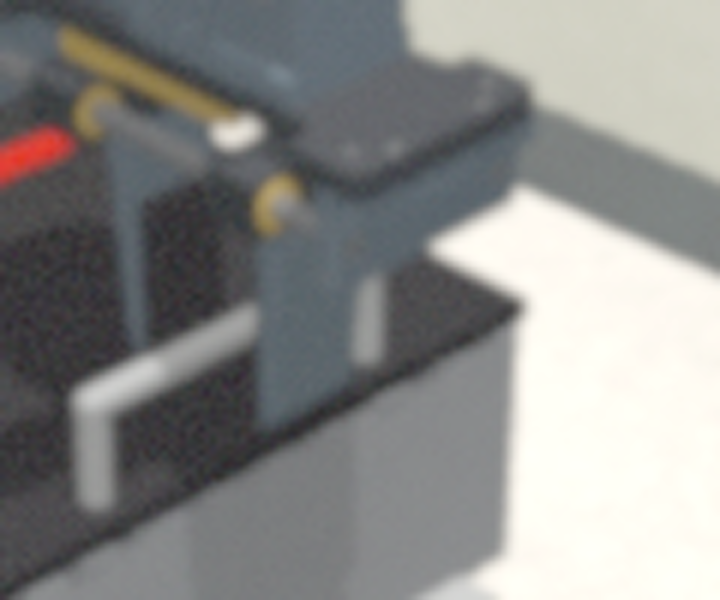

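Request:
{"op": "move_arm", "data": {"series": [[[0, 0, 0], 0, 0.005], [[0, 0, 0], 0, 0.005], [[0, 0, 0], 0, 0.005], [[0, 0, 0], 0, 0.005], [[0, 0, 0], 0, 0.005]], "squeeze": 30}}

```text
time_s: 4.82
ee_pos: [611.7, -6.2, 108.8]
ee_rot: [0.714, 0.015, 0.7, -0.011]
force: [0.8, 4.1, -3.0]
grip_width: 9.3
```

```bash
python3 - <<'E'
from h import *
info()
E
```

```text
t 4.825 p [611.7445  -6.1652 108.7725] w 9.304159526771347 F [ 0.7932  4.116  -2.9821] q [-0.0321  0.4272  1.6169  0.0063  1.0785 -1.5681]
tool y [0.0376 0.9993 0.0056] z [ 0.9991 -0.0377  0.0188] x [ 0.019   0.0049 -0.9998]
yaw of tool y 1.5331668703146788
```

Request:
{"op": "move_arm", "data": {"series": [[[-0.034, 0.009, 0], 0, 0.005], [[-0.032, 0.014, 0], 0, 0.005], [[-0.029, 0.019, 0], 0, 0.005]]}}

```text
time_s: 5.2
ee_pos: [612.7, 32.0, 199.9]
ee_rot: [0.713, 0.012, 0.701, -0.014]
force: [4.2, -2.6, -8.1]
grip_width: 9.4
```

```bash
python3 - <<'E'
from h import *
info()
E
```

```text
t 5.2 p [612.7051  31.9635 199.9407] w 9.43008729046645 F [ 4.1538 -2.5503 -8.0529] q [ 0.0355  0.3669  1.473  -0.0037  1.2852 -1.4971]
tool y [ 0.0372  0.9993 -0.0024] z [ 0.9992 -0.0372  0.0167] x [ 0.0166 -0.003  -0.9999]
yaw of tool y 1.5335697685511016
```

Request:
{"op": "move_arm", "data": {"series": [[[-0.026, 0.022, 0], 0, 0.005], [[-0.023, 0.026, 0], 0, 0.005], [[-0.019, 0.029, 0], 0, 0.005], [[-0.014, 0.032, 0], 0, 0.005]]}}

```text
time_s: 5.7
ee_pos: [615.6, 129.4, 281.7]
ee_rot: [0.712, 0.003, 0.701, -0.026]
force: [-0.6, -8.0, 2.2]
grip_width: 9.4
```

```bash
python3 - <<'E'
from h import *
info()
c=Cam("side","s5")
E
```

```text
t 5.7 p [615.6113 129.4123 281.7481] w 9.409987513218253 F [-0.6007 -7.9613  2.184 ] q [ 0.2087  0.3663  1.273  -0.0349  1.4945 -1.319 ]
tool y [ 0.0407  0.9987 -0.0318] z [ 0.9991 -0.0402  0.0162] x [ 0.0149 -0.0324 -0.9994]
yaw of tool y 1.530024217982683
```

View pics/s5.png

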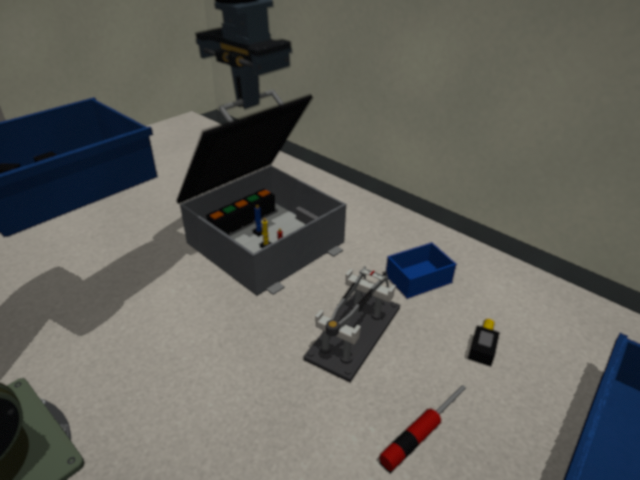

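Request:
{"op": "move_arm", "data": {"series": [[[-0.014, 0.058, 0], 0, 0.005], [[-0.003, 0.06, 0], 0, 0.005], [[0.007, 0.058, 0], 0, 0.005]], "squeeze": 18}}

```text
time_s: 6.12
ee_pos: [621.3, 298.7, 288.8]
ee_rot: [0.711, -0.002, 0.702, -0.035]
force: [2.7, -12.5, -23.5]
grip_width: 9.5
```

```bash
python3 - <<'E'
from h import *
info()
c=Cam("side","s6")
E
```

```text
t 6.125 p [621.3106 298.6784 288.8104] w 9.452335277102303 F [  2.6886 -12.5198 -23.54  ] q [ 0.459   0.486   1.0667 -0.0532  1.6014 -1.0657]
tool y [ 0.0477  0.9975 -0.0525] z [ 0.9988 -0.047   0.0148] x [ 0.0123 -0.0532 -0.9985]
yaw of tool y 1.522971591153316
```

View pics/s6.png

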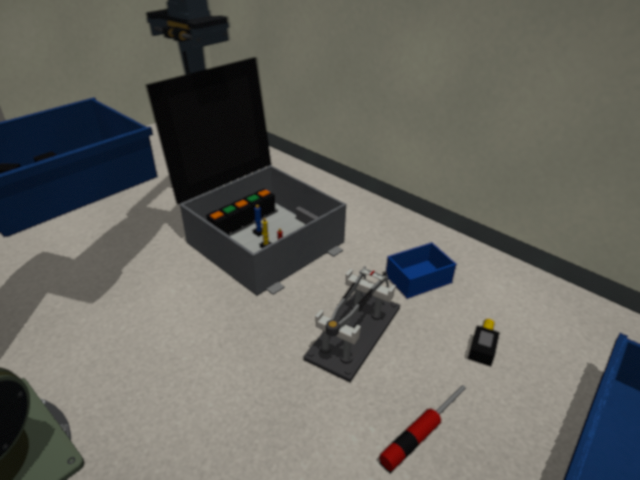

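Request:
{"op": "move_arm", "data": {"series": [[[0, 0, 0], 0, 0.005], [[0, -0.008, 0], 0, 0.005], [[0, -0.008, 0], 0, 0.005], [[0, -0.008, 0], 0, 0.005]], "squeeze": 18}}

```text
time_s: 6.68
ee_pos: [621.3, 288.9, 292.4]
ee_rot: [0.715, 0.004, 0.699, -0.023]
force: [-1.4, 4.9, 1.1]
grip_width: 9.5
```

```bash
python3 - <<'E'
from h import *
info()
E
```

```text
t 6.675 p [621.3133 288.8819 292.3609] w 9.492399264676747 F [-1.4111  4.9321  1.0949] q [ 0.436   0.4644  1.093  -0.0337  1.5763 -1.0976]
tool y [ 0.0378  0.9989 -0.0264] z [ 0.9991 -0.0372  0.0224] x [ 0.0214 -0.0272 -0.9994]
yaw of tool y 1.5329669244959263
```

Request:
{"op": "move_arm", "data": {"series": [[[0, -0.008, 0], 0, 0.005], [[0, -0.008, 0], 0, 0.005], [[0, -0.008, 0], 0, 0.005]], "squeeze": 18}}

```text
time_s: 7.05
ee_pos: [620.8, 265.4, 298.6]
ee_rot: [0.717, 0.01, 0.696, -0.018]
force: [0.4, 5.8, 1.7]
grip_width: 9.6
```

```bash
python3 - <<'E'
from h import *
info()
c=Cam("side","s7")
t=Cam("top","t7")
c.crop("s7c",140,40,220,260,2.3)
E
```

```text
t 7.05 p [620.8296 265.4224 298.5612] w 9.60458438855817 F [0.3903 5.834  1.7147] q [ 0.399   0.4362  1.1237 -0.0228  1.5595 -1.1327]
tool y [ 0.0392  0.9992 -0.0112] z [ 0.9988 -0.0388  0.0297] x [ 0.0292 -0.0124 -0.9995]
yaw of tool y 1.5315866242351224
```

View pics/s7c.png

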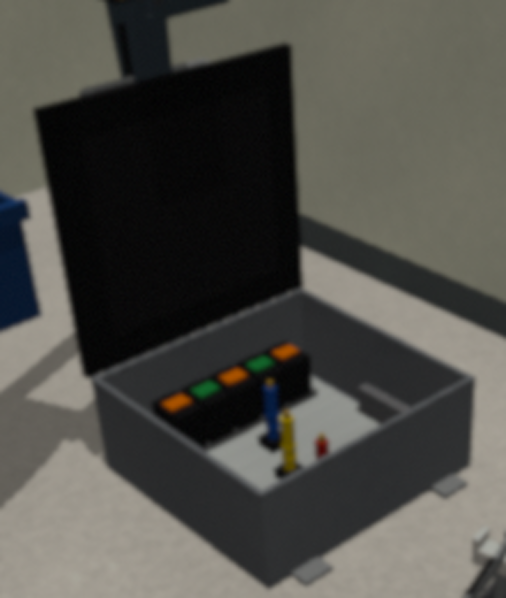

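View pics/t7.png

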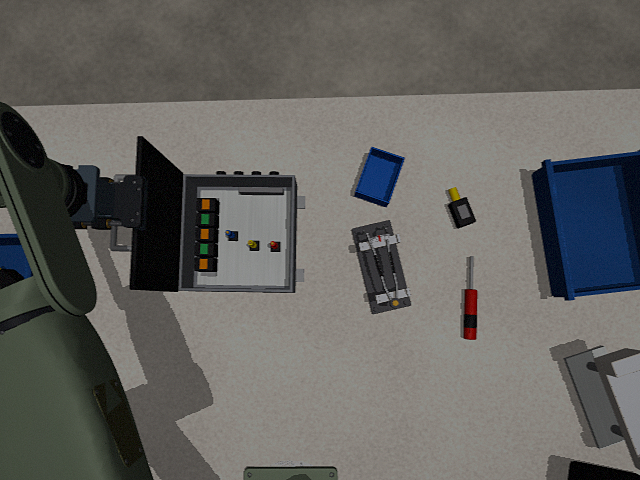

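Request:
{"op": "move_arm", "data": {"series": [[[0, 0, 0], 0, 0.024], [[0, 0, 0], 0, 0.024], [[-0.03, 0, 0], 0, 0.024], [[-0.05, 0, 0], 0, 0.024]]}}

```text
time_s: 7.65
ee_pos: [617.7, 260.7, 374.4]
ee_rot: [0.713, 0.006, 0.7, -0.025]
force: [1.0, -0.3, 0.5]
grip_width: 23.5
```

```bash
python3 - <<'E'
from h import *
info()
t=Cam("top","t8"); t.crop("t8c",170,160,150,145,5)
t.crop("t8d",340,205,80,115,5)
s=Cam("side","s8"); s.crop("s8c",170,180,190,120,4)
E
```

```text
t 7.65 p [617.6612 260.7407 374.4388] w 23.49612695578037 F [ 0.9559 -0.3167  0.5476] q [ 0.3995  0.4444  0.9285 -0.0329  1.7624 -1.1337]
tool y [ 0.0442  0.9987 -0.0265] z [ 0.9989 -0.0437  0.0194] x [ 0.0182 -0.0273 -0.9995]
yaw of tool y 1.5265995230274059
```

View pics/t8c.png

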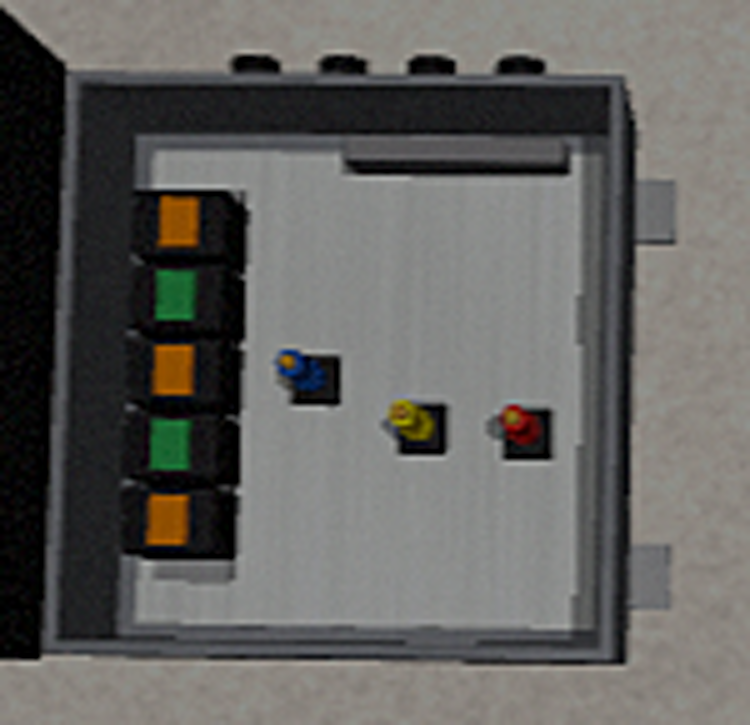

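View pics/s8c.png

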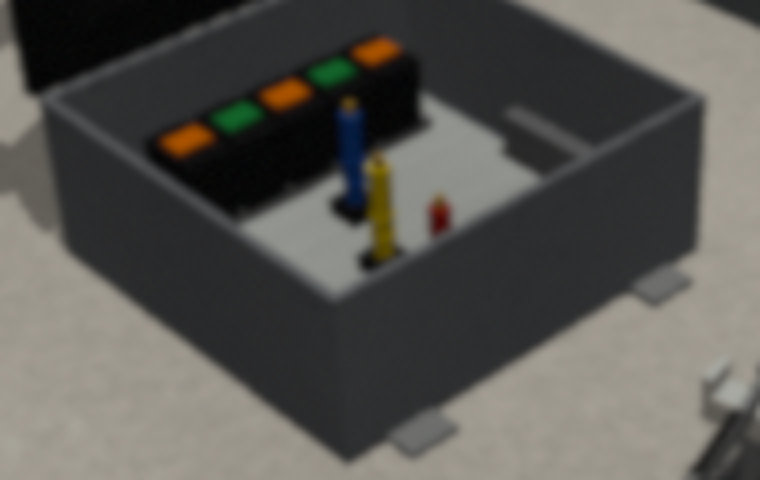

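```bash
python3 - <<'E'
from h import *
t=Cam("top");s=Cam("side")
def blob(c,name,lo,hi,roi,minhue):
    x,y,w,h=roi;im=c.im[y:y+h,x:x+w];hsv=cv2.cvtColor(im,cv2.COLOR_BGR2HSV)
    m=cv2.inRange(hsv,np.array(lo),np.array(hi));v,u=np.nonzero(m)
    print(name,len(u),"u",u.min()+x,u.max()+x,"v",v.min()+y,v.max()+y,"mean",u.mean()+x,v.mean()+y)
blob(t,"yel top",(20,120,60),(35,255,255),(240,230,30,30),0)
blob(s,"yel side",(20,120,60),(35,255,255),(250,210,40,50),0)
T=(250.4,242.4)
for z in(78,82,85): print(z,t.plane(*T,z),s.plane(170+378/4,180+165/4,z))
print(tri(t,T,s,(170+378/4,180+163/4)))
# foot top centre at z~14 from top: foot centre crop (422,429)
print("foot",t.plane(170+422/5,160+429/5,14),t.plane(170+422/5,160+429/5,8))
# blue/red
for p in [(288,360),(513,414)]: print(t.plane(170+p[0]/5,160+p[1]/5,84))
# rim corners at z100
for p in [(70,76),(624,78),(620,660),(47,652)]: print("rim",t.plane(170+p[0]/5,160+p[1]/5,100))
E
```

```text
yel top 45 u 248 256 v 240 247 mean 251.82222222222222 243.55555555555554
yel side 116 u 262 268 v 219 244 mean 264.6896551724138 231.72413793103448
78 [593.8841  75.4658  78.    ] [593.6374  75.002   78.    ]
82 [593.4074  74.8426  82.    ] [589.7926  70.4406  82.    ]
85 [593.0499  74.3753  85.    ] [586.909   67.0196  85.    ]
(array([593.8242,  75.2531,  79.0232]), np.float64(0.1633905938659985))
foot [593.5036  76.2277  14.    ] [594.1757  77.113    8.    ]
[616.6407 123.9798  84.    ]
[591.4686  26.6397  84.    ]
rim [739.8927 216.032  100.    ]
rim [733.6575 -23.5981 100.    ]
rim [485.3514 -19.4069 100.    ]
rim [492.0727 222.3794 100.    ]
```

View pics/t8d.png

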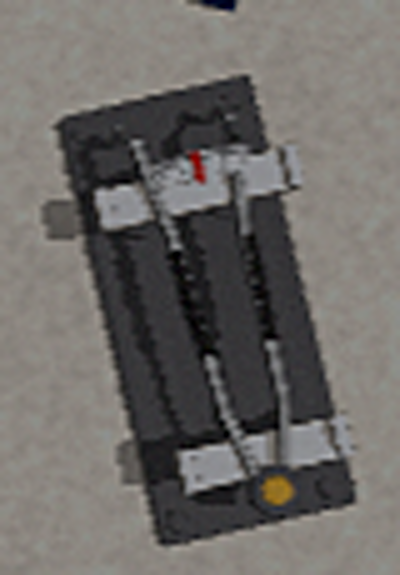

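```bash
python3 - <<'E'
from h import *
t=Cam("top");s=Cam("side")
for n,p,z in [("gripL",(190,290),95),("gripR",(258,275),95),("bow",(277,490),101),("lip",(0,0),0)]:
    print(n,t.plane(340+p[0]/5,205+p[1]/5,z))
plan([541,-212,180],np.pi/2+.217)
E
```

```text
gripL [ 543.6167 -196.319    95.    ]
gripR [ 549.4713 -224.9141   95.    ]
bow [ 459.7677 -229.1908  101.    ]
lip [ 687.1606 -121.9482    0.    ]
t 7.95 p [617.8954 261.3522 374.0629] w 23.949018902150573 F [-0.2674  0.5767  0.3733] q [ 0.3998  0.4434  0.9311 -0.032   1.7583 -1.1338]
tool y [ 0.0436  0.9987 -0.0247] z [ 0.9988 -0.043   0.0214] x [ 0.0203 -0.0256 -0.9995]
yaw of tool y 1.5272003385118103
dist 517.3351616735879 tool shift m [ 0.2045 -0.4713 -0.0606] spin -0.2605959882830864
```

Request:
{"op": "move_arm", "data": {"series": [[[0, -0.06, 0], 0, 0.0912], [[0, -0.06, 0], 0, 0.0912], [[0, -0.06, 0], 0, 0.0912], [[0.02, -0.055, -0.012], 0, 0.0912], [[0.02, -0.055, -0.012], 0, 0.0912], [[0.025, -0.055, -0.012], 0, 0.0912], [[0.025, -0.055, -0.012], 0, 0.0912], [[0.025, -0.055, -0.012], 0, 0.0912]]}}

```text
time_s: 8.95
ee_pos: [535.1, -199.4, 255.5]
ee_rot: [0.706, 0.002, 0.708, -0.023]
force: [0.1, -1.2, 0.3]
grip_width: 91.2
```

```bash
python3 - <<'E'
from h import *
plan([541,-212,160],np.pi/2+.217)
E
```

```text
t 8.95 p [ 535.0919 -199.3574  255.497 ] w 91.21330290065586 F [ 0.0568 -1.1659  0.2764] q [-0.3591  0.2769  1.4668 -0.0288  1.3902 -1.889 ]
tool y [ 0.0358  0.9989 -0.0293] z [ 0.9994 -0.0358 -0.0016] x [-0.0027 -0.0292 -0.9996]
yaw of tool y 1.5349970618489972
dist 96.51122471023312 tool shift m [ 0.0958 -0.0096  0.0065] spin -0.25279926494589944
```

Request:
{"op": "move_arm", "data": {"series": [[[0.045, -0.01, 0.006], -0.13, 0.0912], [[0.04, 0, 0], -0.12, 0.0912], [[0, 0, 0], 0, 0.0912]]}}

```text
time_s: 9.32
ee_pos: [534.1, -215.8, 162.4]
ee_rot: [0.697, -0.084, 0.709, 0.067]
force: [-1.2, -0.2, 1.2]
grip_width: 91.0
```

```bash
python3 - <<'E'
from h import *
plan([541,-212,160],np.pi/2+.217)
s=Cam("side","s9");s.crop("s9c",270,190,160,200,3)
t=Cam("top","t9");t.crop("t9c",300,190,160,140,4)
E
```

```text
t 9.325 p [ 534.096  -215.8086  162.3974] w 91.03679029615937 F [-1.2038 -0.2126  1.1517] q [-0.3854  0.3435  1.6061 -0.0321  1.1961 -2.1579]
tool y [-0.212   0.977  -0.0225] z [ 0.9771  0.2116 -0.0201] x [-0.0149 -0.0262 -0.9995]
yaw of tool y 1.7845122466000467
dist 8.241248043792485 tool shift m [0.0022 0.0023 0.0076] spin -0.0032840801948499365
```

View pics/s9c.png

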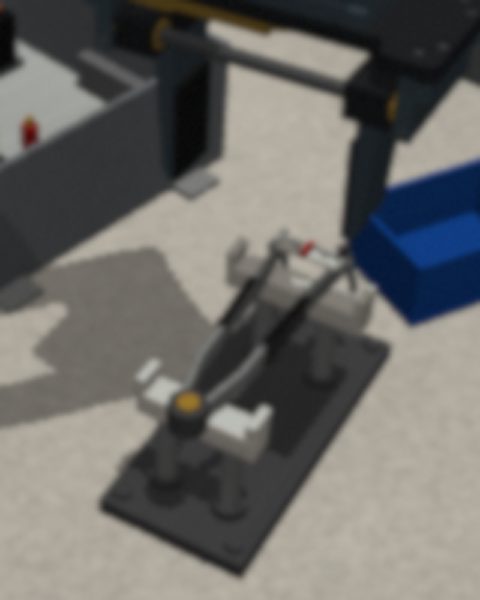

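View pics/t9c.png

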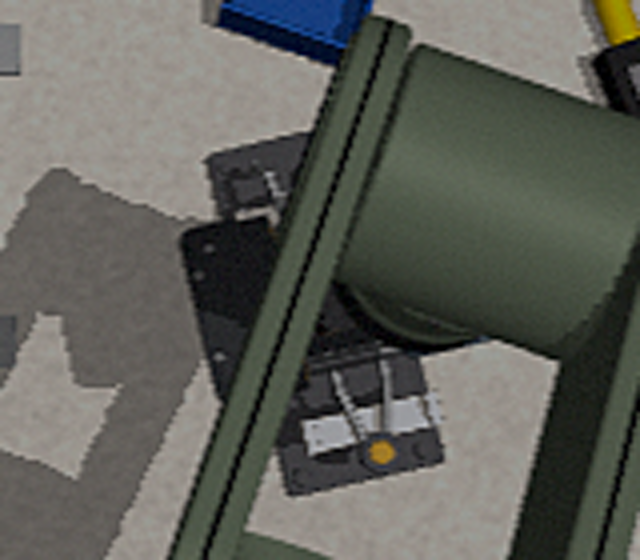

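```bash
python3 - <<'E'
from h import *
s=manip.read_state();M=Rq(s["ee_rot"]).as_matrix();p=s["ee_pos"]
c=Cam("side")
for off in(0,20):
  b=p-off*M[:,0]
  for w in(45.5,59,-45.5,-59):
    print(off,w,[ (c.proj(b+w*M[:,1]+e*M[:,2])-[270,190])*3 for e in(-16,16)])
im=c.im[190:290,290:430].astype(float)
im=np.clip((im/255)**.5*255*1.3,0,255).astype(np.uint8)
cv2.imwrite("pics/z9.png",cv2.resize(im,None,fx=5.5,fy=5.5,interpolation=cv2.INTER_CUBIC))
E
```

```text
0 45.5 [array([180.177 , 204.0143]), array([209.4343, 173.3804])]
0 59 [array([157.9372, 196.2403]), array([187.6099, 166.0388])]
0 -45.5 [array([338.9806, 259.5248]), array([365.0141, 225.7161])]
0 -59 [array([363.9472, 268.252 ]), array([389.4329, 233.9304])]
20 45.5 [array([180.6266, 173.0063]), array([210.3046, 142.8034])]
20 59 [array([158.0467, 165.3422]), array([188.1528, 135.5719])]
20 -45.5 [array([342.0033, 227.7809]), array([368.3515, 194.3979])]
20 -59 [array([367.3976, 236.4003]), array([393.1789, 202.5028])]
```

View pics/z9.png

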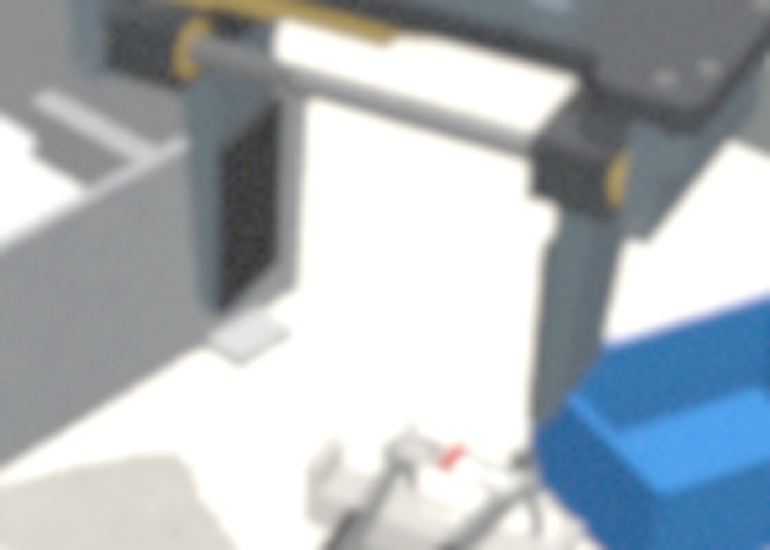

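Request:
{"op": "move_arm", "data": {"series": [[[0.045, 0.002, 0.006], 0, 0.0912], [[0.04, 0, 0], 0, 0.0912], [[0.025, 0, 0], 0, 0.0912], [[0, 0, 0], 0, 0.07]]}}

```text
time_s: 9.98
ee_pos: [551.5, -217.8, 64.8]
ee_rot: [0.707, -0.089, 0.699, 0.061]
force: [-0.2, 0.4, 1.3]
grip_width: 83.7
```

```bash
python3 - <<'E'
from h import *
plan([540,-213,48],np.pi/2+.217)
s=Cam("side","s10");s.crop("s10c",270,190,160,200,3)
E
```

```text
t 9.975 p [ 551.5043 -217.7955   64.7581] w 83.69721722202658 F [-0.2452  0.4246  1.3084] q [-0.3775  0.4388  1.7249 -0.0367  0.9508 -2.14  ]
tool y [-0.2107  0.9767 -0.04  ] z [0.9774 0.2111 0.0061] x [ 0.0144 -0.0378 -0.9992]
yaw of tool y 1.7832555555315586
dist 20.88492470518523 tool shift m [ 0.0164  0.0078 -0.0103] spin -0.004540771263338073
```

View pics/s10c.png

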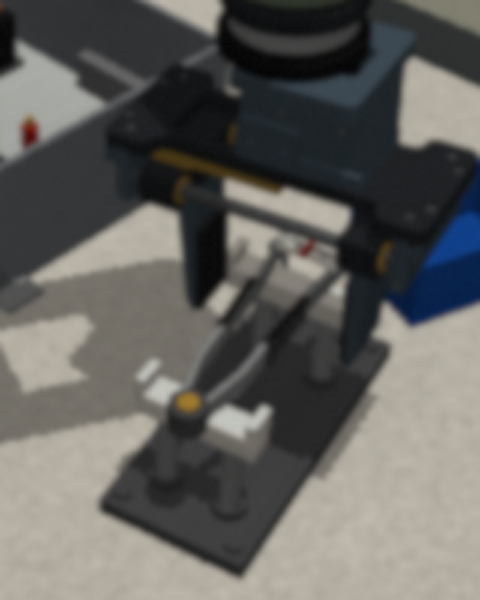

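Request:
{"op": "move_arm", "data": {"series": [[[0.017, 0.007, -0.01], 0, 0.06], [[0, 0, 0], 0, 0.06]]}}

```text
time_s: 10.28
ee_pos: [545.2, -215.0, 53.5]
ee_rot: [0.71, -0.091, 0.695, 0.059]
force: [0.2, -0.9, -0.3]
grip_width: 61.0
```

```bash
python3 - <<'E'
from h import *
s,M=info();print("true grasp",s["ee_pos"]-39*M[:,0])
plan([540.6,-213.5,48],np.pi/2+.217)
E
```

```text
t 10.275 p [ 545.2483 -215.0432   53.5179] w 60.988502181748515 F [ 0.1692 -0.8625 -0.3317] q [-0.377   0.4357  1.7651 -0.0382  0.9012 -2.1373]
tool y [-0.2103  0.9765 -0.047 ] z [0.9773 0.2113 0.0165] x [ 0.026  -0.0425 -0.9988]
yaw of tool y 1.782927066808682
true grasp [ 544.2326 -213.3865   92.4695]
t 10.275 p [ 545.2483 -215.0432   53.5179] w 60.988502181748515 F [ 0.1692 -0.8625 -0.3317] q [-0.377   0.4357  1.7651 -0.0382  0.9012 -2.1373]
tool y [-0.2103  0.9765 -0.047 ] z [0.9773 0.2113 0.0165] x [ 0.026  -0.0425 -0.9988]
yaw of tool y 1.782927066808682
dist 7.378081822886871 tool shift m [ 0.0053  0.0027 -0.0043] spin -0.004869259986214569
```

Request:
{"op": "move_arm", "data": {"series": [[[0.006, 0.002, -0.005], 0, 0.04], [[0, 0, 0], 0, 0.04], [[0, 0, 0], 0, 0.04]]}}

```text
time_s: 10.65
ee_pos: [543.2, -215.5, 51.1]
ee_rot: [0.713, -0.092, 0.693, 0.058]
force: [0.8, 0.3, -1.4]
grip_width: 39.8
```

```bash
python3 - <<'E'
from h import *
s,M=info();print("true grasp",s["ee_pos"]-39*M[:,0])
s=Cam("side","s11");s.crop("s11c",290,240,120,140,5)
E
```

```text
t 10.65 p [ 543.2226 -215.4826   51.1069] w 39.79199377348611 F [ 0.7809  0.2862 -1.4396] q [-0.3792  0.4324  1.7791 -0.0384  0.8825 -2.1385]
tool y [-0.2097  0.9764 -0.0514] z [0.9772 0.2111 0.0233] x [ 0.0336 -0.0453 -0.9984]
yaw of tool y 1.782376494746067
true grasp [ 541.9108 -213.715    90.0448]
```

View pics/s11c.png

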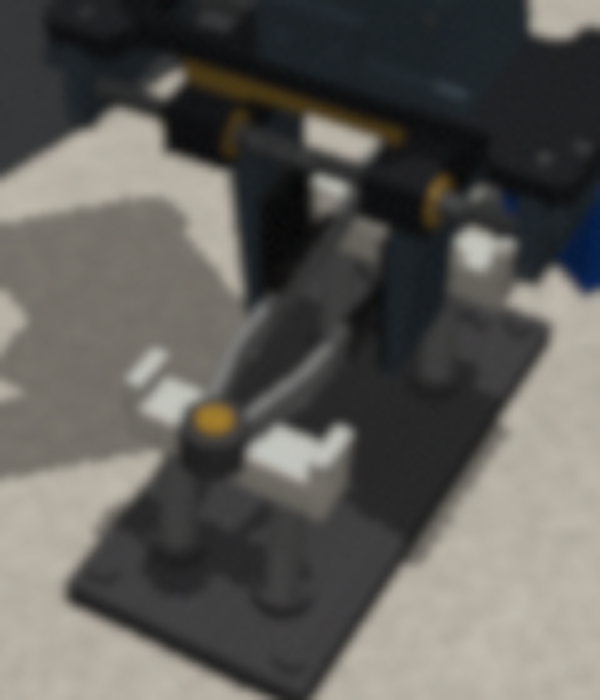

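Request:
{"op": "move_arm", "data": {"series": [[[0, 0, 0], 0, 0.029], [[0, 0, 0], 0, 0.029], [[0, 0, 0], 0, 0.029]], "squeeze": 30}}

```text
time_s: 11.08
ee_pos: [543.5, -215.7, 51.0]
ee_rot: [0.713, -0.092, 0.693, 0.058]
force: [-0.1, 0.9, 0.2]
grip_width: 29.2
```

```bash
python3 - <<'E'
from h import *
s,M=info();print("true grasp",s["ee_pos"]-39*M[:,0])
E
```

```text
t 11.075 p [ 543.4552 -215.6784   51.0472] w 29.24202928569098 F [-0.0762  0.9486  0.1652] q [-0.3792  0.4328  1.7785 -0.0386  0.8825 -2.1382]
tool y [-0.2095  0.9764 -0.0516] z [0.9772 0.2109 0.0233] x [ 0.0337 -0.0455 -0.9984]
yaw of tool y 1.7821800160379841
true grasp [ 542.1418 -213.9039   89.9847]
```

Request:
{"op": "move_arm", "data": {"series": [[[-0.015, 0, 0], 0, 0.029], [[-0.03, 0, 0], 0, 0.029], [[-0.05, 0, 0], 0, 0.029], [[-0.05, 0, 0], 0, 0.029], [[-0.02, 0, 0], 0, 0.029]]}}

```text
time_s: 11.7
ee_pos: [536.2, -207.4, 221.6]
ee_rot: [0.712, -0.091, 0.694, 0.058]
force: [-0.6, 0.1, -2.6]
grip_width: 29.2
```

```bash
python3 - <<'E'
from h import *
s,M=info();print("true grasp",s["ee_pos"]-39*M[:,0])
s=Cam("side","s12");s.crop("s12c",270,170,160,200,3)
E
```

```text
t 11.7 p [ 536.2141 -207.4108  221.5787] w 29.167430390580076 F [-0.6421  0.1194 -2.635 ] q [-0.3702  0.2784  1.5499 -0.0317  1.2701 -2.1446]
tool y [-0.21    0.9765 -0.0491] z [0.9773 0.2112 0.0194] x [ 0.0294 -0.0439 -0.9986]
yaw of tool y 1.7826427584072408
true grasp [ 535.0692 -205.6988  260.5243]
```

View pics/s12c.png

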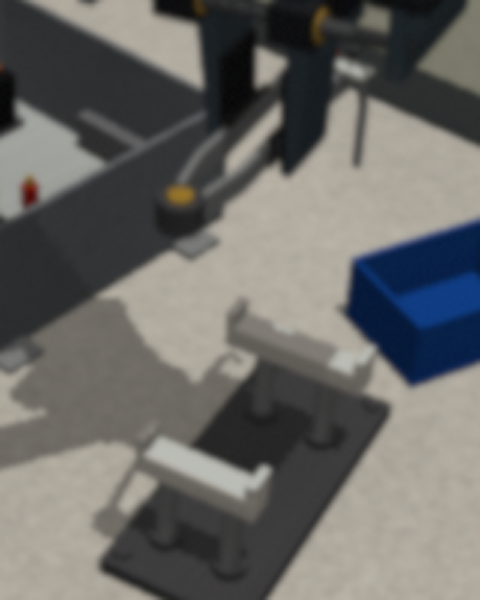

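Request:
{"op": "move_arm", "data": {"series": [[[0, 0, 0], 0.18, 0.029], [[0, 0, 0], 0.18, 0.029], [[0, 0, 0], 0.18, 0.029], [[0, 0, 0], 0.18, 0.029], [[0, 0, 0], 0.18, 0.029], [[0, 0, 0], 0.18, 0.029], [[0, 0, 0], 0.18, 0.029], [[0, 0, 0], 0.18, 0.029]]}}

```text
time_s: 12.75
ee_pos: [533.6, -206.5, 222.8]
ee_rot: [0.585, 0.414, 0.551, -0.427]
force: [0.3, 0.3, -2.1]
grip_width: 29.4
```

Request:
{"op": "move_arm", "data": {"series": [[[0, 0, 0], 0.18, 0.029], [[0, 0, 0], 0.18, 0.029], [[0, 0, 0], 0.18, 0.029], [[0, 0, 0], 0.18, 0.029], [[0, 0, 0], 0.18, 0.029], [[0, 0, 0], 0.18, 0.029], [[0, 0, 0], 0.18, 0.029], [[0, 0, 0], 0, 0.029]]}}

```text
time_s: 13.75
ee_pos: [529.3, -205.1, 219.5]
ee_rot: [0.213, 0.681, 0.182, -0.676]
force: [-0.0, -0.4, -1.3]
grip_width: 29.2
```

```bash
python3 - <<'E'
from h import *
s,M=info();print("true grasp",s["ee_pos"]-39*M[:,0])
s=Cam("side","s13");s.crop("s13c",240,110,200,200,3)
t=Cam("top","t13")
E
```

```text
t 13.75 p [ 529.3241 -205.0842  219.5318] w 29.208512992326053 F [-0.0011 -0.4285 -1.336 ] q [-0.3702  0.2739  1.5611 -0.0326  1.2741  0.6434]
tool y [ 0.536  -0.8431  0.0448] z [-0.844  -0.5363  0.0058] x [ 0.0191 -0.0409 -0.999 ]
yaw of tool y -1.004505323798018
true grasp [ 528.5783 -203.4895  258.492 ]
```

View pics/s13c.png

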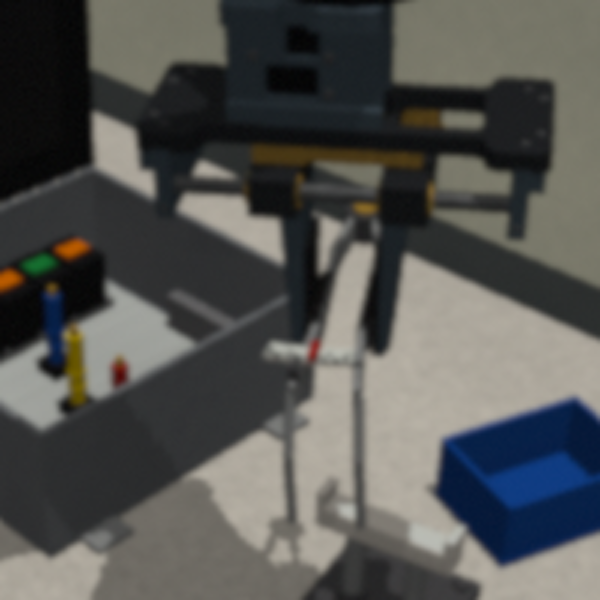

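View pics/t13.png

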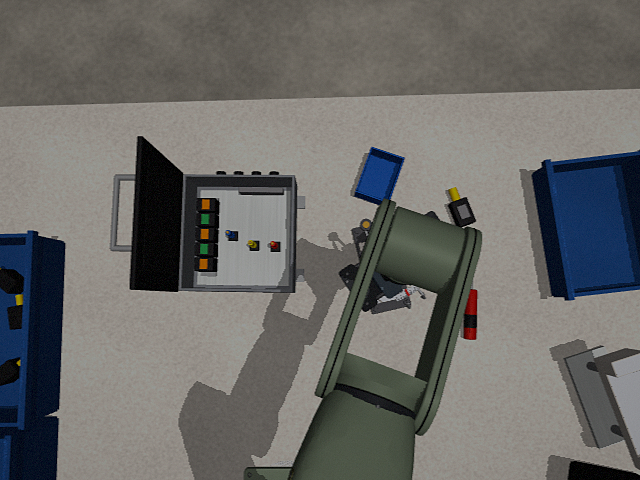

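Request:
{"op": "move_arm", "data": {"series": [[[-0.025, 0, 0.05], 0, 0.029], [[-0.03, 0, 0.05], 0, 0.029], [[-0.03, 0, 0.04], 0, 0.029], [[0, 0, 0], 0, 0.029]]}}

```text
time_s: 14.35
ee_pos: [406.8, -278.8, 306.9]
ee_rot: [0.218, 0.679, 0.186, -0.676]
force: [-0.2, 0.7, -1.6]
grip_width: 29.2
```

```bash
python3 - <<'E'
from h import *
s,M=info();print("true grasp",s["ee_pos"]-39*M[:,0])
s=Cam("side","s14")
im=s.im
hsv=cv2.cvtColor(im,cv2.COLOR_BGR2HSV)
m=cv2.inRange(hsv,(0,150,60),(8,255,255))|cv2.inRange(hsv,(172,150,60),(180,255,255))
n,l,st,c=cv2.connectedComponentsWithStats(m)
for i in range(1,n):
    if st[i,4]>5: print(st[i],c[i])
E
```

```text
t 14.35 p [ 406.8286 -278.7671  306.8501] w 29.166764143180888 F [-0.1741  0.666  -1.5596] q [-0.6065  0.113   1.5516 -0.0244  1.4389  0.3885]
tool y [ 0.5464 -0.8363  0.0444] z [-0.8373 -0.5467  0.0081] x [ 0.0174 -0.0416 -0.999 ]
yaw of tool y -0.9920339746727583
true grasp [ 406.1482 -277.1452  345.8104]
[325 229   5   8  21] [326.7619 232.3333]
[278 232   4   5  14] [279.5    233.5714]
[407 409  33  34 583] [424.2573 424.7238]
[380 443  26  28 448] [392.2567 455.942 ]
```

View pics/s14.png

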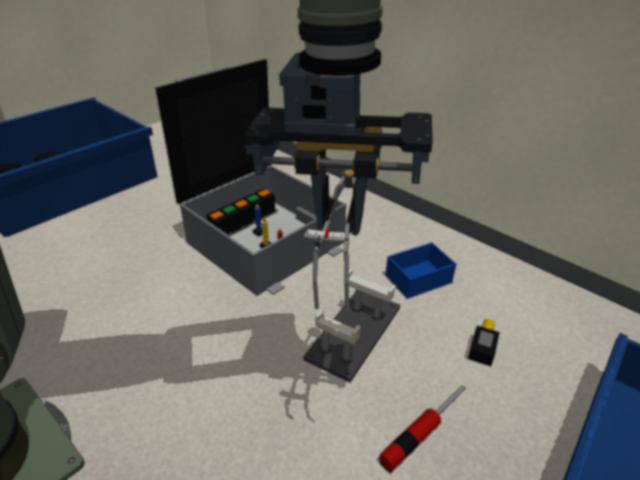

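```bash
python3 - <<'E'
import cv2
im=cv2.imread("pics/s14.png")[205:265,290:365]
cv2.imwrite("pics/z14.png",cv2.resize(im,None,fx=10,fy=10,interpolation=cv2.INTER_CUBIC))
E
```

```text
(no output)
```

View pics/z14.png

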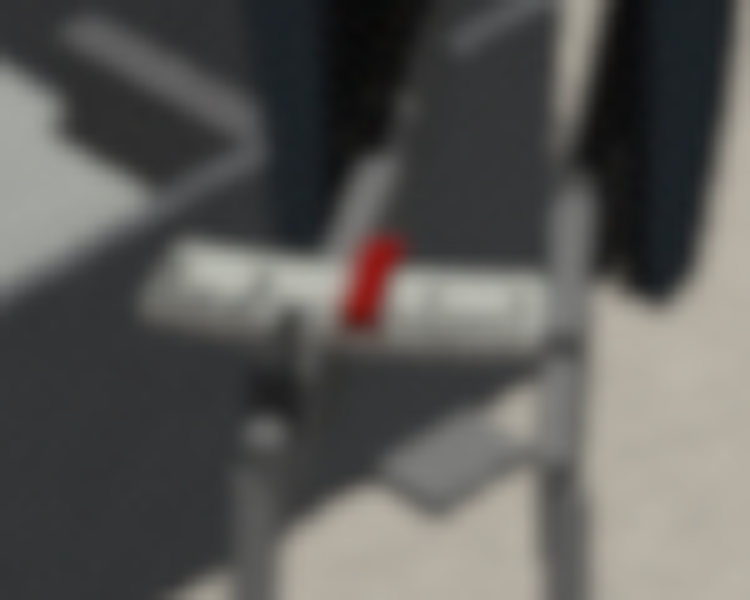

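Request:
{"op": "move_arm", "data": {"series": [[[0, 0, 0], 0, 0.0265], [[0, 0, 0], 0, 0.0265], [[0, 0, 0], 0, 0.0265]]}}

```text
time_s: 14.78
ee_pos: [408.3, -275.7, 302.0]
ee_rot: [0.217, 0.677, 0.19, -0.677]
force: [-0.3, 0.1, -2.5]
grip_width: 26.6
```

```bash
python3 - <<'E'
from h import *
s,M=info()
c=Cam("side","s15")
im=c.im[205:265,290:365]
cv2.imwrite("pics/z15.png",cv2.resize(im,None,fx=10,fy=10,interpolation=cv2.INTER_CUBIC))
E
```

```text
t 14.775 p [ 408.2823 -275.7203  302.0048] w 26.591523543775974 F [-0.318   0.1396 -2.4668] q [-0.601   0.1186  1.5567 -0.0226  1.4369  0.3883]
tool y [ 0.5512 -0.8336  0.0358] z [-0.8343 -0.5513  0.0097] x [ 0.0117 -0.0352 -0.9993]
yaw of tool y -0.9865317186299676
```

View pics/z15.png

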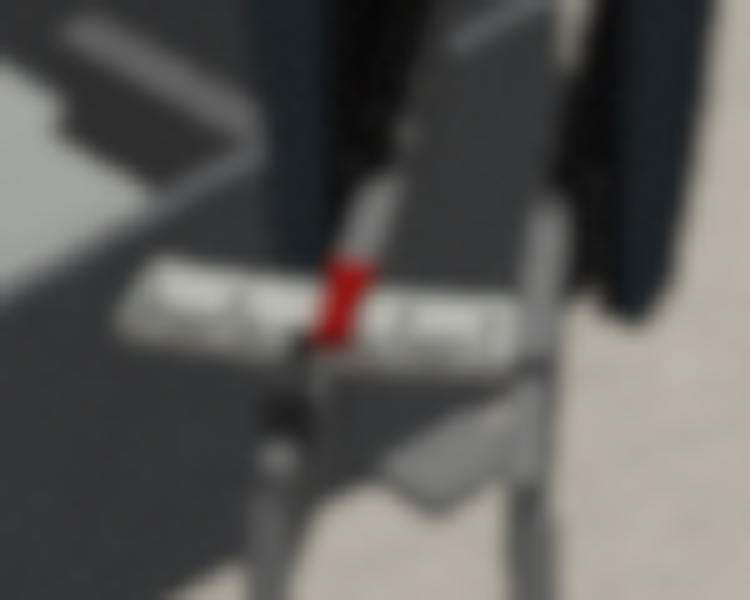

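Request:
{"op": "move_arm", "data": {"series": [[[0, 0, 0], 0, 0.0251], [[0, 0, 0], 0, 0.0251], [[0, 0, 0], 0, 0.0251]]}}

```text
time_s: 15.2
ee_pos: [408.7, -275.3, 301.4]
ee_rot: [0.217, 0.677, 0.191, -0.677]
force: [-0.2, -0.1, -2.0]
grip_width: 25.4
```

```bash
python3 - <<'E'
from h import *
s,M=info()
c=Cam("side","s16")
im=c.im[205:325,280:370]
cv2.imwrite("pics/z16.png",cv2.resize(im[:60],None,fx=8.5,fy=10,interpolation=cv2.INTER_CUBIC))
E
```

```text
t 15.2 p [ 408.6851 -275.3074  301.3767] w 25.36290240374194 F [-0.2195 -0.0537 -2.0112] q [-0.6     0.1196  1.5569 -0.0225  1.4368  0.3883]
tool y [ 0.5522 -0.833   0.0346] z [-0.8337 -0.5522  0.01  ] x [ 0.0108 -0.0344 -0.9994]
yaw of tool y -0.9854415039535784
```

View pics/z16.png

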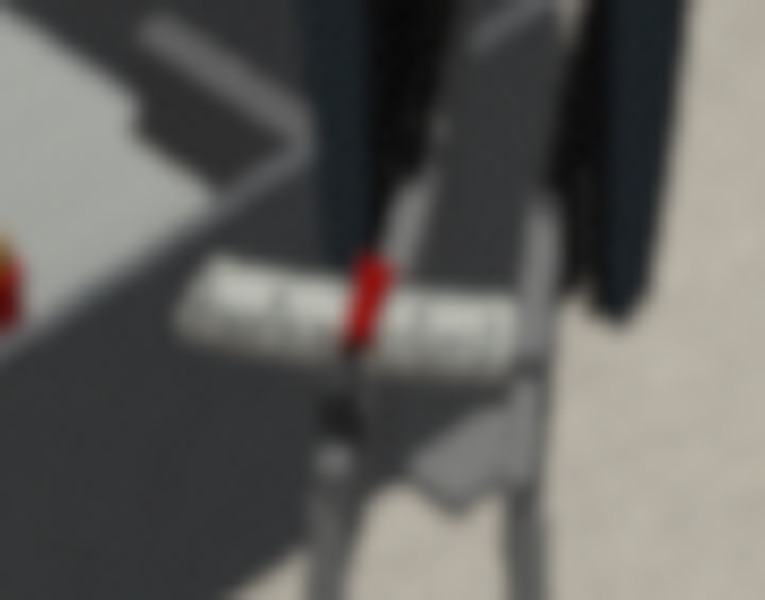

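Request:
{"op": "move_arm", "data": {"series": [[[0.005, -0.02, -0.05], 0, 0.0251], [[0.005, -0.02, -0.05], 0, 0.0251], [[0.005, -0.02, -0.05], 0, 0.0251], [[0.005, -0.02, -0.05], 0, 0.0251], [[0.005, -0.02, -0.05], 0, 0.0251], [[0.005, -0.02, -0.05], 0, 0.0251], [[0.005, -0.02, -0.05], 0, 0.0251]]}}

```text
time_s: 16.12
ee_pos: [630.8, 37.0, 258.3]
ee_rot: [0.215, 0.679, 0.186, -0.676]
force: [-0.5, -1.3, -1.9]
grip_width: 25.1
```

```bash
python3 - <<'E'
from h import *
plan([669,88,240],-2.97+np.pi/2)
E
```

```text
t 16.125 p [630.8456  37.0419 258.3342] w 25.058721586051078 F [-0.5038 -1.2574 -1.8682] q [ 0.0628  0.3741  1.318  -0.0399  1.4362  1.0628]
tool y [ 0.5442 -0.8379  0.041 ] z [-0.8388 -0.5444  0.0078] x [ 0.0158 -0.0386 -0.9991]
yaw of tool y -0.9947613982003516
dist 66.24674795009297 tool shift m [ 0.017  -0.0227 -0.0599] spin 0.40444227500475205
```

Request:
{"op": "move_arm", "data": {"series": [[[0.005, -0.022, -0.05], 0, 0.0251], [[0, 0, -0.005], 0.14, 0.0251], [[0, 0, 0], 0.14, 0.0251], [[0, 0, 0], 0.12, 0.0251], [[0, 0, 0], 0, 0.0251]]}}

```text
time_s: 16.75
ee_pos: [668.1, 91.9, 247.9]
ee_rot: [0.074, 0.708, 0.046, -0.701]
force: [-1.0, 0.7, -2.0]
grip_width: 25.3
```

```bash
python3 - <<'E'
from h import *
plan([669,88,240],-2.97+np.pi/2)
c=Cam("side","s17");c.crop("s17c",190,90,160,200,3);c.crop("z17",230,150,80,80,8)
t=Cam("top","t17");t.crop("t17c",120,130,200,200,3)
E
```

```text
t 16.75 p [668.1421  91.9172 247.9041] w 25.261435323887707 F [-0.9685  0.7058 -1.9989] q [ 0.1406  0.454   1.2171 -0.0397  1.4635  1.5452]
tool y [ 0.1693 -0.9848  0.0397] z [-0.9855 -0.1696 -0.0058] x [ 0.0124 -0.0381 -0.9992]
yaw of tool y -1.4005819305904625
dist 8.863108497966627 tool shift m [ 0.0081  0.0037 -0.0001] spin -0.0013782573853589053
```

View pics/s17c.png

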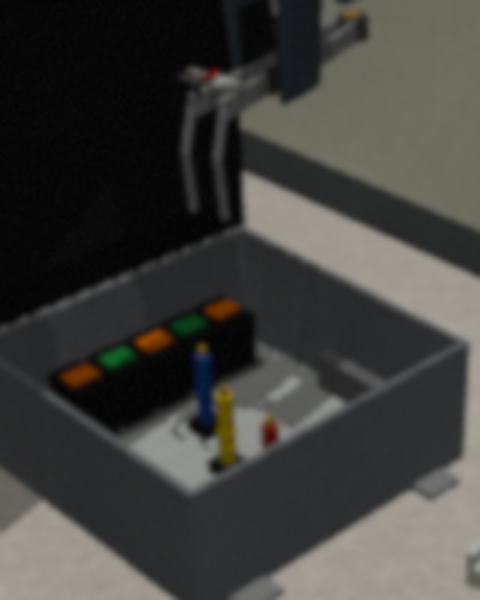

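View pics/z17.png

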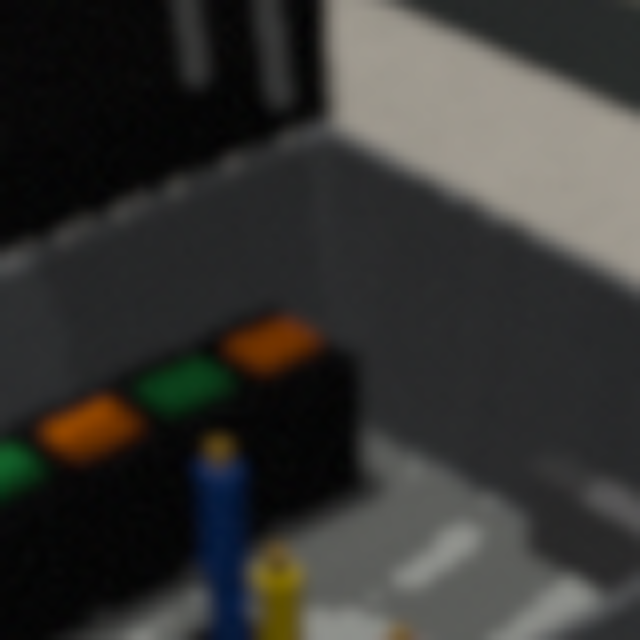

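View pics/t17c.png

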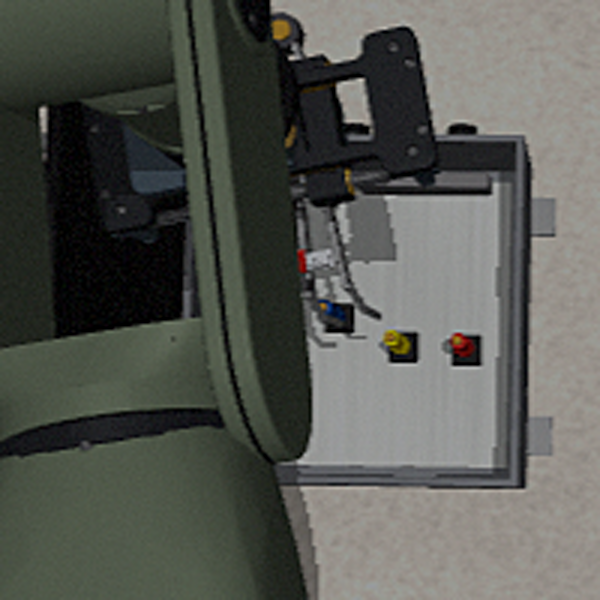

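```bash
python3 - <<'E'
from h import *
s,M=info();c=Cam("side");t=Cam("top")
g=s["ee_pos"]-39*M[:,0]
print(tri(c,(266,162.9),t,(246,235.7)))
# prediction: tip mid
h=M[:,2]
mid=g+77*h+61*M[:,0]; print("pred mid",mid)
for sg in(1,-1):
    P=mid+sg*12.5*M[:,1]; print(sg,P,c.proj(P),t.proj(P))
P=[594,75,78];print(c.proj(P),t.proj(P))
E
```

```text
t 16.85 p [668.0597  91.7653 248.065 ] w 25.44855188501537 F [-0.2581 -0.0169 -1.5442] q [ 0.1404  0.4537  1.2173 -0.0397  1.4636  1.5446]
tool y [ 0.1696 -0.9847  0.0397] z [-0.9854 -0.1699 -0.0059] x [ 0.0126 -0.0381 -0.9992]
yaw of tool y -1.4002579592994622
(array([591.6351,  60.9399, 216.5813]), np.float64(3.7948948840023564))
pred mid [592.4573  77.8423 225.6276]
1 [594.5771  65.5333 226.1233] [264.2345 156.9824] [243.3742 232.7433]
-1 [590.3376  90.1512 225.132 ] [253.7975 154.0185] [230.3383 235.3041]
[264.6323 221.1795] [250.6143 242.3431]
```

```bash
python3 - <<'E'
from h import *
c=Cam("side");t=Cam("top")
for z in(212,215,218): print(z,c.plane(266,162.9,z),c.plane(255,160.6,z),c.plane(260.5,161.75,z),t.plane(246,235.7,z))
E
```

```text
212 [598.8742  66.4282 212.    ] [590.587   88.2582 212.    ] [594.7459  77.303  212.    ] [590.8154  62.9424 212.    ]
215 [595.0594  62.0051 215.    ] [586.8298  83.6835 215.    ] [590.9598  72.8043 215.    ] [590.4157  62.4478 215.    ]
218 [591.2446  57.582  218.    ] [583.0726  79.1087 218.    ] [587.1737  68.3056 218.    ] [590.016   61.9531 218.    ]
```

Request:
{"op": "move_arm", "data": {"series": [[[0.03, -0.004, 0], 0, 0.0251], [[0.03, 0, 0], 0, 0.0251], [[0.02, 0, 0], 0, 0.0251], [[0, 0, 0], 0, 0.0251]]}}

```text
time_s: 17.55
ee_pos: [669.1, 92.3, 167.6]
ee_rot: [0.074, 0.709, 0.047, -0.7]
force: [0.4, 0.5, -1.5]
grip_width: 25.2
```

```bash
python3 - <<'E'
from h import *
info()
c=Cam("side","s18");c.crop("z18",220,140,90,110,7)
t=Cam("top","t18");t.crop("y18",200,190,90,90,7)
E
```

```text
t 17.55 p [669.0641  92.3387 167.617 ] w 25.2245653437032 F [ 0.4109  0.5224 -1.4557] q [ 0.141   0.4878  1.3596 -0.0412  1.2839  1.5521]
tool y [ 0.17   -0.9846  0.0398] z [-0.9853 -0.1705 -0.0094] x [ 0.016  -0.0376 -0.9992]
yaw of tool y -1.3998613432824227
```

View pics/z18.png

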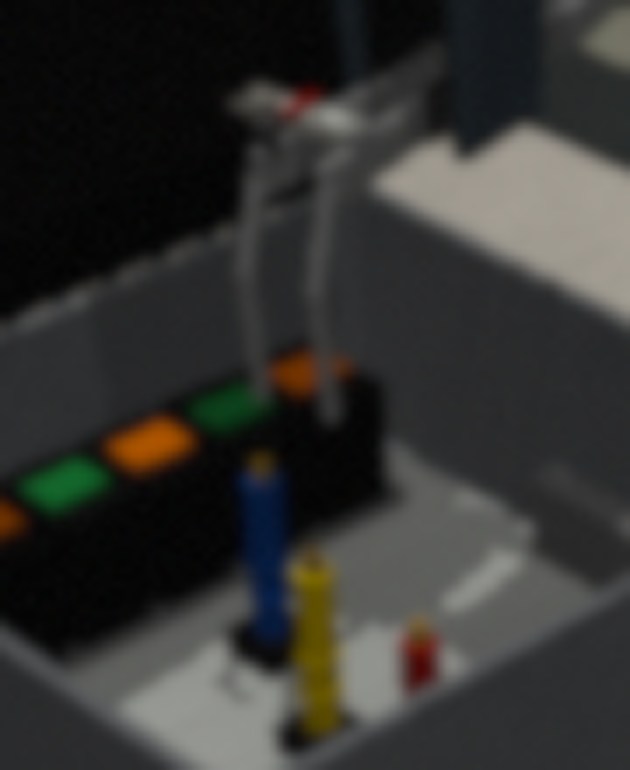

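View pics/y18.png

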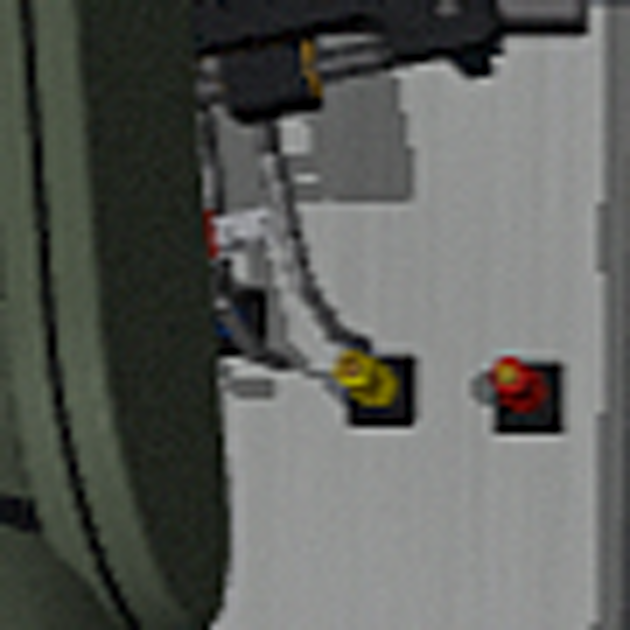

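```bash
cat >> h.py <<'E'
def tips(c,t,pr,pl,pt,zs):
    # pr: side px of image-left leg tip, pl: image-right leg tip ; pt top px of image-right leg tip
    print("tri",tri(c,pl,t,pt))
    for z in zs: print(z,c.plane(*pl,z),c.plane(*pr,z),"mid",(c.plane(*pl,z)+c.plane(*pr,z))/2,"top",t.plane(*pt,z))
E
python3 - <<'E'
from h import *
c=Cam("side");t=Cam("top")
tips(c,t,(257.4,197.4),(267.1,200),(252.1,239.6),(128,131,134,137))
E
```

```text
tri (array([593.118 ,  62.9972, 134.2869]), np.float64(0.6049329391242528))
128 [600.0522  70.6083 128.    ] [593.1874  91.9004 128.    ] mid [596.6198  81.2544 128.    ] top [593.6747  64.1524 128.    ]
131 [596.8518  66.8811 131.    ] [590.027   88.0495 131.    ] mid [593.4394  77.4653 131.    ] top [593.2999  63.6956 131.    ]
134 [593.6514  63.154  134.    ] [586.8665  84.1985 134.    ] mid [590.2589  73.6763 134.    ] top [592.9252  63.2388 134.    ]
137 [590.451   59.4269 137.    ] [583.706   80.3475 137.    ] mid [587.0785  69.8872 137.    ] top [592.5504  62.782  137.    ]
```

Request:
{"op": "move_arm", "data": {"series": [[[0.018, -0.002, -0.003], 0, 0.0251], [[0.018, 0, 0], 0, 0.0251], [[0, 0, 0], 0, 0.0251]]}}

```text
time_s: 18.12
ee_pos: [675.7, 94.4, 134.3]
ee_rot: [0.074, 0.712, 0.047, -0.696]
force: [0.3, -0.1, -1.4]
grip_width: 24.7
```

```bash
python3 - <<'E'
from h import *
info()
c=Cam("side","s19");c.crop("z19",230,160,70,85,9)
t=Cam("top","t19");t.crop("y19",220,210,60,60,10)
E
```

```text
t 18.125 p [675.6508  94.3974 134.2935] w 24.679037643662166 F [ 0.3467 -0.0827 -1.3598] q [ 0.1425  0.5137  1.4005 -0.042   1.2074  1.5568]
tool y [ 0.1697 -0.9847  0.0398] z [-0.9852 -0.1706 -0.0191] x [ 0.0256 -0.036  -0.999 ]
yaw of tool y -1.4001089158454623
```

View pics/z19.png

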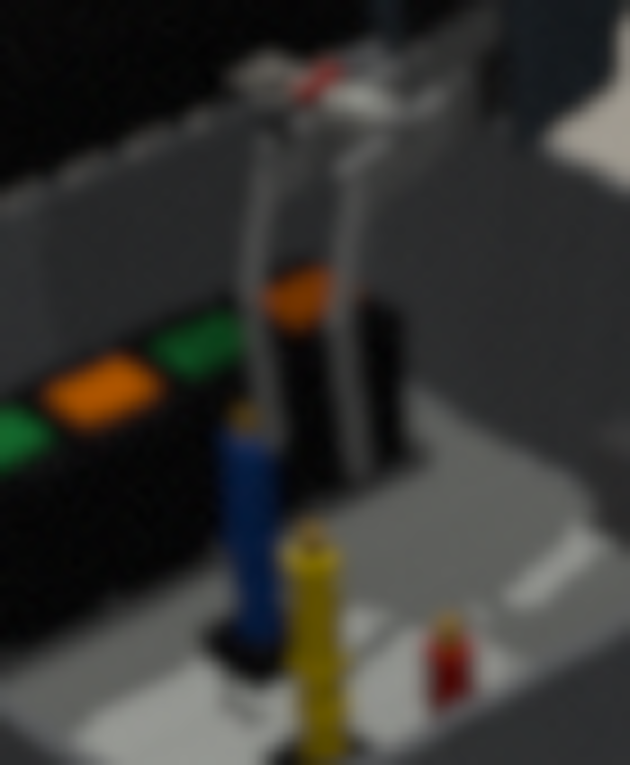

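View pics/y19.png

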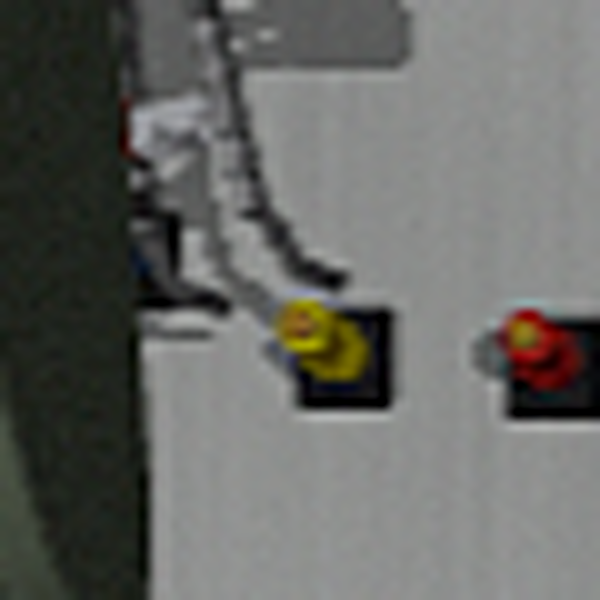

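```bash
python3 - <<'E'
from h import *
c=Cam("side");t=Cam("top")
tips(c,t,(260.6,209.4),(270,212.2),(254,238.2),(98,101,104,107))
print(tri(c,(260.6,209.4),t,(242.5,240.5)))
E
```

```text
tri (array([599.9511,  63.9353, 102.1339]), np.float64(0.35443487129651174))
98 [604.2844  68.6577  98.    ] [598.0164  90.2094  98.    ] mid [601.1504  79.4336  98.    ] top [600.3454  64.6648  98.    ]
101 [601.2367  65.1461 101.    ] [595.0031  86.5794 101.    ] mid [598.1199  75.8628 101.    ] top [599.9622  64.2197 101.    ]
104 [598.1889  61.6346 104.    ] [591.9898  82.9494 104.    ] mid [595.0894  72.292  104.    ] top [599.5789  63.7747 104.    ]
107 [595.1412  58.123  107.    ] [588.9765  79.3194 107.    ] mid [592.0588  68.7212 107.    ] top [599.1957  63.3297 107.    ]
(array([596.0395,  88.6079,  99.5987]), np.float64(0.9966738488927868))
```

Request:
{"op": "move_arm", "data": {"series": [[[0, -0.001, 0.005], 0, 0.0251], [[0, 0, 0], 0, 0.0251]]}}

```text
time_s: 18.58
ee_pos: [672.2, 94.8, 138.0]
ee_rot: [0.074, 0.715, 0.047, -0.694]
force: [0.0, -0.5, -2.3]
grip_width: 24.8
```

```bash
python3 - <<'E'
from h import *
info()
c=Cam("side","s20");c.crop("z20",230,160,70,85,9)
t=Cam("top","t20");t.crop("y20",220,210,60,60,10)
E
```

```text
t 18.575 p [672.1891  94.8247 138.0015] w 24.771636876927275 F [ 0.0417 -0.545  -2.2567] q [ 0.1439  0.5022  1.411  -0.0422  1.2017  1.5585]
tool y [ 0.1694 -0.9847  0.04  ] z [-0.985  -0.1705 -0.0259] x [ 0.0323 -0.0351 -0.9989]
yaw of tool y -1.400400237501867
```

View pics/z20.png

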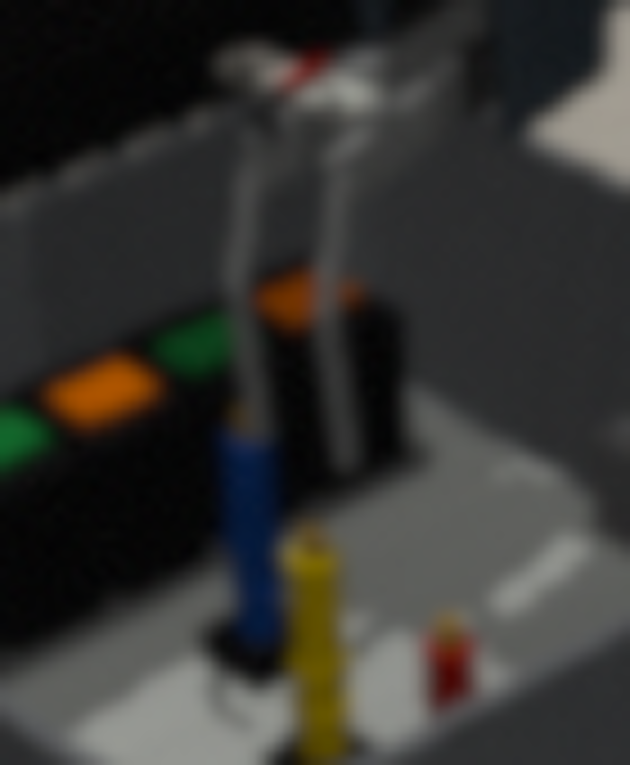

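View pics/y20.png

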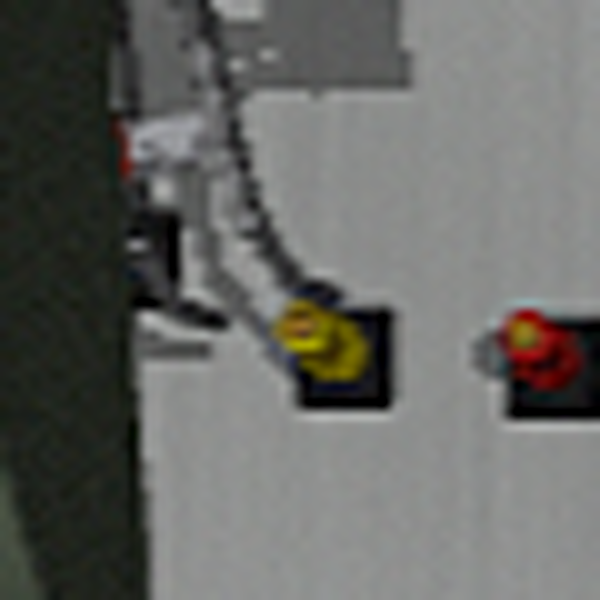

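```bash
python3 - <<'E'
from h import *
c=Cam("side");t=Cam("top")
print(tri(c,(268.6,211.7),t,(253,239.2)),tri(c,(259.4,208.2),t,(242.2,242)))
info()
E
```

```text
(array([597.7673,  65.7853, 103.5049]), np.float64(0.5703477628876796)) (array([592.4846,  88.2706, 104.257 ]), np.float64(1.5156802291870173))
t 18.775 p [672.5842  94.7589 137.6748] w 25.138407612272793 F [ 0.4826 -0.3338 -1.7673] q [ 0.1438  0.503   1.4104 -0.0422  1.2015  1.5585]
tool y [ 0.1693 -0.9848  0.0401] z [-0.985  -0.1704 -0.0259] x [ 0.0323 -0.0351 -0.9989]
yaw of tool y -1.4005547817754576
```

Request:
{"op": "move_arm", "data": {"series": [[[0.01, 0, 0.003], 0, 0.0251], [[0.01, 0, 0.001], 0, 0.0251], [[0, 0, 0], 0, 0.0251]]}}

```text
time_s: 19.15
ee_pos: [668.5, 93.1, 115.4]
ee_rot: [0.074, 0.714, 0.047, -0.695]
force: [-0.3, 0.5, -2.1]
grip_width: 25.0
```

```bash
python3 - <<'E'
from h import *
plan([671.3,93.4,95.6],-2.97+np.pi/2)
E
```

```text
t 19.15 p [668.4918  93.1489 115.4111] w 25.047059771468238 F [-0.2917  0.4946 -2.0707] q [ 0.1423  0.513   1.4515 -0.0431  1.152   1.5593]
tool y [ 0.1694 -0.9847  0.0401] z [-0.9851 -0.1704 -0.0242] x [ 0.0307 -0.0354 -0.9989]
yaw of tool y -1.40043614139342
dist 20.01075115561134 tool shift m [ 0.0199 -0.0006 -0.0023] spin -0.00123246818831646
```

Request:
{"op": "move_arm", "data": {"series": [[[0.003, 0, -0.003], 0, 0.0251], [[0, 0, 0], 0, 0.0251]]}}

```text
time_s: 19.4
ee_pos: [672.0, 93.6, 112.1]
ee_rot: [0.074, 0.714, 0.047, -0.695]
force: [-0.0, 0.5, -1.5]
grip_width: 25.5
```

```bash
python3 - <<'E'
from h import *
plan([671.3,93.4,95.6],-2.97+np.pi/2)
c=Cam("side","s21");c.crop("z21",230,160,70,85,9)
t=Cam("top","t21");t.crop("y21",220,210,60,60,10)
E
```

```text
t 19.4 p [671.9648  93.5806 112.1273] w 25.45949030192221 F [-0.034   0.5104 -1.5133] q [ 0.1422  0.5207  1.4466 -0.0431  1.1492  1.5593]
tool y [ 0.1693 -0.9847  0.0401] z [-0.9851 -0.1704 -0.0243] x [ 0.0308 -0.0353 -0.9989]
yaw of tool y -1.4005111784870146
dist 16.541680003673825 tool shift m [ 0.0165 -0.0006  0.0011] spin -0.0013075052819109256
```

View pics/z21.png

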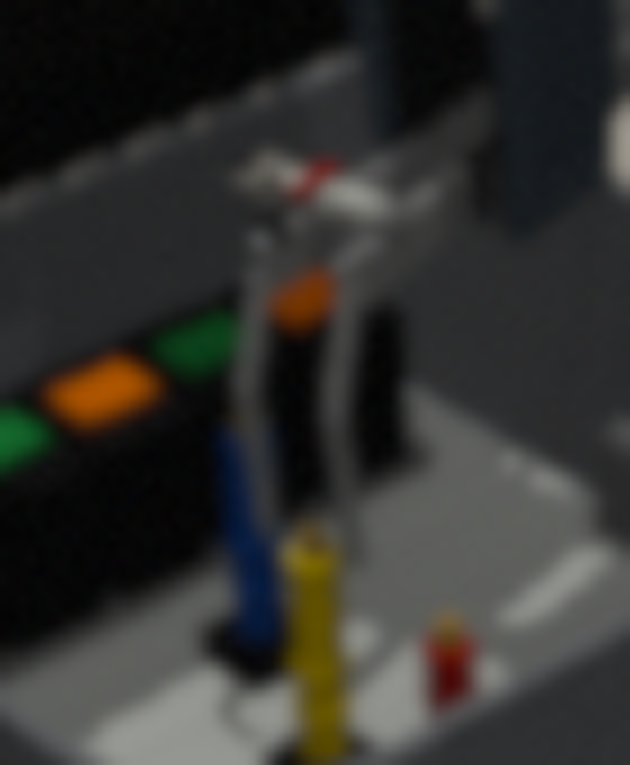

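View pics/y21.png

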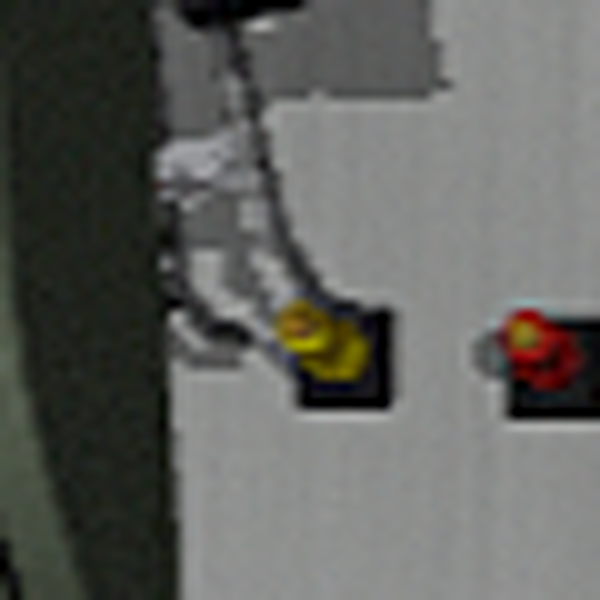

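```bash
python3 - <<'E'
from h import *
c=Cam("side");t=Cam("top")
print(tri(c,(259.8,218.3),t,(244,242.8)),tri(c,(269.1,221.7),t,(254.6,240.2)))
for z in (76,78,80): print((c.plane(259.8,218.3,z)+c.plane(269.1,221.7,z))/2)
E
```

```text
(array([593.255 ,  89.1431,  78.8813]), np.float64(0.2732650969843827)) (array([598.4229,  66.2392,  78.6915]), np.float64(0.022772498469357964))
[598.5783  80.8463  76.    ]
[596.6453  78.553   78.    ]
[594.7122  76.2598  80.    ]
```

Request:
{"op": "move_arm", "data": {"series": [[[0.004, 0.001, 0.002], 0, 0.0251], [[0.006, 0, 0], 0, 0.0251], [[0.006, 0, 0], 0, 0.0251]]}}

```text
time_s: 19.98
ee_pos: [670.8, 91.6, 96.6]
ee_rot: [0.074, 0.715, 0.047, -0.694]
force: [-0.1, -0.4, -1.5]
grip_width: 25.4
```

```bash
python3 - <<'E'
from h import *
plan([671.3,93.4,95.6],-2.97+np.pi/2)
c=Cam("side","s22");c.crop("z22",235,170,60,80,10)
t=Cam("top","t22");t.crop("y22",220,210,60,60,10)
E
```

```text
t 19.975 p [670.8486  91.6297  96.5963] w 25.35435199693722 F [-0.1336 -0.3625 -1.5463] q [ 0.1395  0.5294  1.4728 -0.0438  1.1119  1.5584]
tool y [ 0.1692 -0.9848  0.0401] z [-0.985  -0.1704 -0.0266] x [ 0.033  -0.035  -0.9988]
yaw of tool y -1.4006083218472636
dist 2.0809595119334765 tool shift m [ 0.0009 -0.0017 -0.0007] spin -0.0014046486421599447
```

View pics/z22.png

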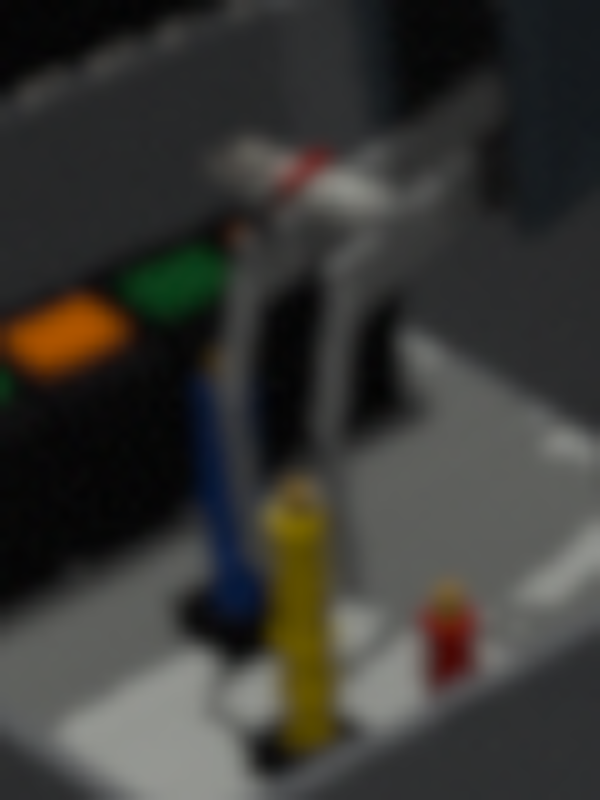

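View pics/y22.png

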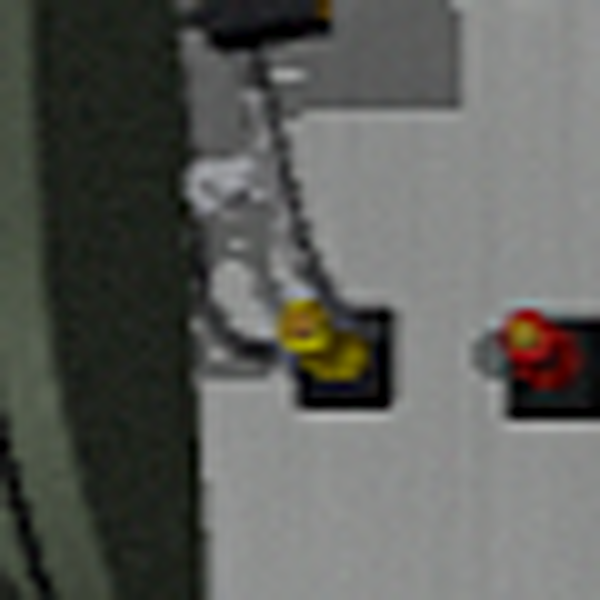

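```bash
python3 - <<'E'
from h import *
c=Cam("side");t=Cam("top");s,M=info()
for z in(60,62,66,70,78):
    print(z,(c.proj([593.8,75.3,z])-[235,170])*10,(t.proj([593.8,75.3,z])-[220,210])*10)
for off in [(77.6,18,33.6),(76.2,15.9,33.3)]:
    mid=s["ee_pos"]-off
    for sg in(1,-1):
        for o in(12.5,10):
            P=mid+sg*o*np.array([.17,-.985,0.0]);print(off,sg,o,P,(c.proj(P)-[235,170])*10,(t.proj(P)-[220,210])*10)
print(tri(c,(270,229),t,(220+34.5,210+31)))
E
```

```text
t 20.175 p [670.8796  91.6558  96.7499] w 25.425298641815314 F [-0.085   0.3489 -1.1366] q [ 0.1396  0.5295  1.4721 -0.0438  1.1128  1.5584]
tool y [ 0.1693 -0.9847  0.0401] z [-0.985  -0.1704 -0.0262] x [ 0.0327 -0.0351 -0.9989]
yaw of tool y -1.4005422799209821
60 [299.0504 583.6529] [317.4451 333.8332]
62 [298.562  575.7244] [316.0567 332.7976]
66 [297.5819 559.8111] [313.2646 330.7148]
70 [296.5971 543.8223] [310.4517 328.6165]
78 [294.6135 511.6163] [304.7629 324.373 ]
(77.6, 18, 33.6) 1 12.5 [595.4046  61.3433  63.1499] [349.7731 594.8472] [378.6128 323.8304]
(77.6, 18, 33.6) 1 10 [594.9796  63.8058  63.1499] [340.1296 590.928 ] [367.433  325.9503]
(77.6, 18, 33.6) -1 12.5 [591.1546  85.9683  63.1499] [254.2512 556.026 ] [266.8493 345.0228]
(77.6, 18, 33.6) -1 10 [591.5796  83.5058  63.1499] [263.7128 559.8713] [278.0222 342.9042]
(76.2, 15.9, 33.3) 1 12.5 [596.8046  63.4433  63.4499] [347.8078 586.7974] [368.8686 317.4954]
(76.2, 15.9, 33.3) 1 10 [596.3796  65.9058  63.4499] [338.1833 582.8936] [357.6883 319.6157]
(76.2, 15.9, 33.3) -1 12.5 [592.5546  88.0683  63.4499] [252.4724 548.128 ] [257.1003 338.6916]
(76.2, 15.9, 33.3) -1 10 [592.9796  85.6058  63.4499] [261.9157 551.9584] [268.2736 336.5726]
(array([600.1263,  68.6023,  58.4111]), np.float64(2.5471789840448853))
```

```bash
python3 - <<'E'
from h import *
c=Cam("side","s23");t=Cam("top","t23")
def z(im,k):
    im=np.clip((im.astype(float)/255)**.55*255*1.15,0,255).astype(np.uint8);return cv2.resize(im,None,fx=k,fy=k,interpolation=cv2.INTER_CUBIC)
a=z(c.im[205:250,245:290],16)[:592,:392] if 0 else z(c.im[200:245,245:275],13)
b=z(t.im[225:259,237:267],13)[:585]
h=min(a.shape[0],b.shape[0]);cv2.imwrite("pics/z23b.png",np.hstack([a[:h],b[:h]]));print(a.shape,b.shape)
E
```

```text
(585, 390, 3) (442, 390, 3)
```

View pics/z23b.png

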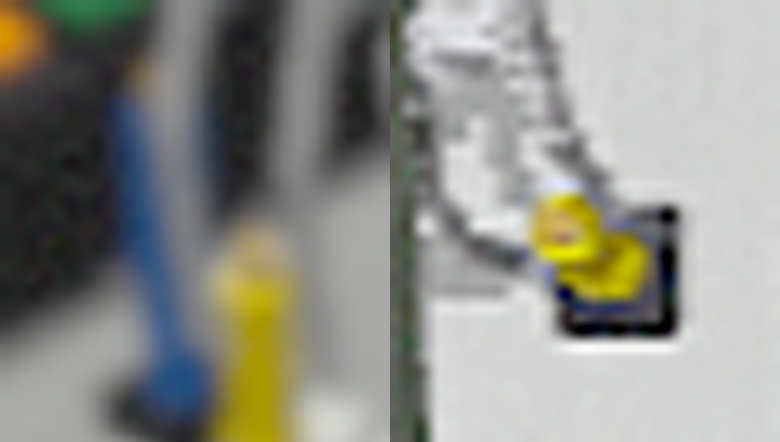

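```bash
python3 - <<'E'
from h import *
c=Cam("side");im=c.im[178:206,250:290]
im=np.clip((im.astype(float)/255)**.6*255*1.2,0,255).astype(np.uint8)
cv2.imwrite("pics/z24.png",cv2.resize(im,None,fx=18,fy=18,interpolation=cv2.INTER_CUBIC))
t=Cam("top");
# door angle: top corners of door edge
t.crop("y24",100,120,130,190,3)
info()
E
```

```text
t 20.375 p [671.1659  91.7359  97.3329] w 25.103221318306435 F [ 1.5462  0.2764 -1.4882] q [ 0.1396  0.5289  1.4716 -0.0439  1.1129  1.5584]
tool y [ 0.1694 -0.9847  0.0402] z [-0.985  -0.1705 -0.0273] x [ 0.0337 -0.035  -0.9988]
yaw of tool y -1.4004728372646402
```

View pics/z24.png

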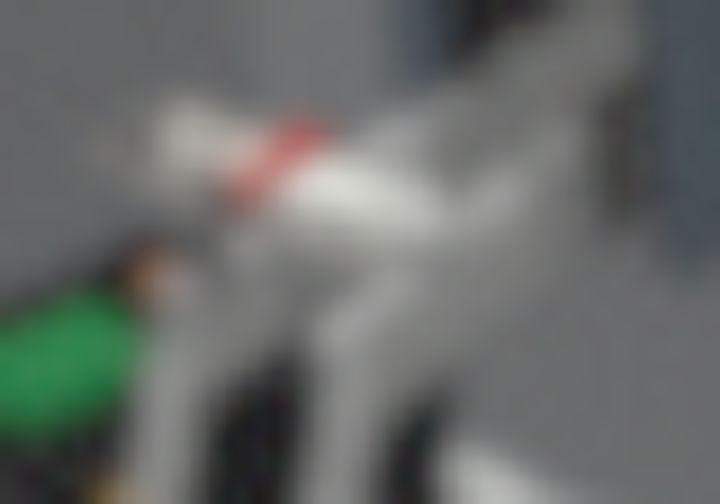

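View pics/y24.png

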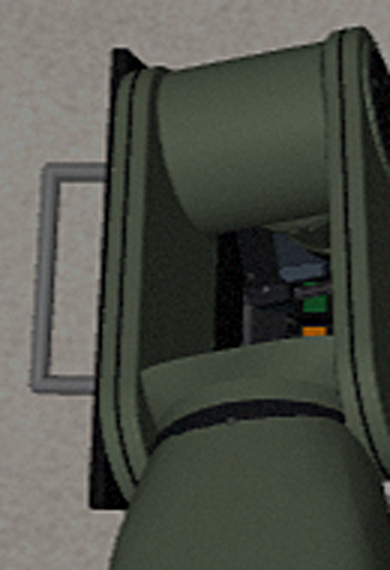

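```bash
python3 - <<'E'
from h import *
t=Cam("top")
for th in(1.4,1.45,1.5,1.55,1.6,1.65,1.7):
    c,s=np.cos(th),np.sin(th);y=-228*c+45*s;z=228*s+45*c
    P=np.array([613+.026*(120+y)+0,220.3+y,101+z]);print(th,t.proj(P))
    y=-241*c+5*s;z=241*s+5*c;print("  edge",t.proj([613+.026*120,220.3+y,101+z]))
E
```

```text
1.4 [136.5007 212.829 ]
  edge [160.0481 211.7873]
1.45 [129.751 212.845]
  edge [152.55   211.7661]
1.5 [123.1863 212.922 ]
  edge [145.1296 211.8104]
1.55 [116.8355 213.0594]
  edge [137.8221 211.92  ]
1.6 [110.7259 213.256 ]
  edge [130.6618 212.0944]
1.65 [104.8828 213.5104]
  edge [123.6821 212.3326]
1.7 [ 99.3291 213.8208]
  edge [116.9149 212.6332]
```

```bash
python3 - <<'E'
from h import *
s,M=info();print(s["joint_vel"]);print(manip.close_job())
info()
E
```

```text
t 20.425 p [671.1374  91.7271  97.3038] w 25.481876852691805 F [-0.3948  0.3057 -1.9496] q [ 0.1396  0.529   1.4717 -0.0438  1.1129  1.5584]
tool y [ 0.1693 -0.9847  0.0402] z [-0.985  -0.1705 -0.0272] x [ 0.0336 -0.035  -0.9988]
yaw of tool y -1.400527454040738
[-0.0003 -0.0001  0.0034 -0.0014 -0.0008 -0.0005]
the job is handed in; nothing more can be done
None
the job is handed in; nothing more can be done
```

The job was handed in at about 20 s of the 58 s allowed, with the callipers held astride the yellow post at the red mark. I don't know the verdict, because closing the job reports none.

**What I did:** I swung the door open by its handle, lifted the callipers off their rest and squeezed them to the mark. I turned them to face the side camera, then lowered the legs astride the yellow post and held still.

**Last checks:**
- **Door:** about 1.56 rad open, measured from the top view.
- **Legs:** one on each side of the post. Both views put the midpoint between the tips within about 1–1.5 mm of the post's axis.
- **Tip depth:** about 15 mm below the top of the post, good to a few millimetres.
- **Arm:** joint speeds near zero, and the only force on the tool was about the callipers' weight.

**What disagreed or is less certain:**
- **Tool height:** the images showed the fingertips about 20 mm higher than the reported position. My first close therefore landed on top of the handle bar. I corrected for the offset in every move after that.
- **Tilt:** the tool tilted by about 2–3 degrees along the way. The door handle took out only part of it, so some remained at the end.
- **Pointer:** I checked it only in the close-up before placing, where it was within about 0.5 mm of the mark. At the post the picture was too coarse to re-check it. The finger opening stayed within about 0.3 mm of that setting, which is roughly 0.6 mm at the pointer.
- **Leg position:** two estimates of where the tips sat differed by about 2 mm. I went with the final pictures, which showed them centred.

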